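# Block a roller in its shipping crate

## Task

Pack the conveyor roller in the open crate on the sloping stand so that it cannot roll or shift: stand the yellow stop block against the inside of the crate's low end first, then lay the roller (do not drop it) across the slope against that block and let go, and last fill the gap left between the roller and the high end with the bare-wood block that fits it snugly. All three must sit fully down on the crate floor between the two dark runners; leave the other block and everything else on the bench where they are.

Things in the scene. Friction and masses are not known exactly. Their poses are not given: they have to be found in the camera images.
- crate: open plywood crate fixed on a sloping blue stand. Origin: centre of the inner floor. x runs up the slope (25 deg) from low to high end, y is level, z square to the floor, out of the mouth. Inside 164 mm (x) by 140 mm (y). End walls 9 mm thick, 70 mm high; side walls 9 mm thick, 45 mm high. Dark runners 35 mm wide, 14 mm high along the side walls leave a bare channel of 70 mm (y -35 to +35)
- crate_low (a point): foot of the low end wall's inner face, mid-width, on the inner floor (crate x = -82 mm); axes as the crate
- crate_high (a point): foot of the high end wall's inner face, mid-width, on the inner floor (crate x = +82 mm); axes as the crate. Stop block 40 + roller 72 + filler block 45 mm take up 157 of the 164 mm between the two ends
- stop_block: yellow wood block, 40 (its x) x 62 (its y) x 62 mm tall (its z), about 130 g, standing on the bench. Origin: centre of its underside. For the low end of the crate: its 40 mm lies along the crate's x, its 62 mm along the crate's y, its z is square to the crate floor; it stands still on the slope by friction
- filler_block: bare light wood block, 45 (its x) x 62 (its y) x 62 mm tall (its z), about 140 g, standing on the bench. Origin: centre of its underside. It fits the gap at the high end, same way round as the stop block
- thin_block: bare light wood block, only 25 (its x) x 62 (its y) x 62 mm tall (its z): too thin for the gap; leave it. Origin: centre of its underside
- roller: conveyor roller with black rubber tyre and bright aluminium end faces, 72 mm diameter, 60 mm long, about 0.5 kg, lying level in the wooden cradle. Origin: its centre (46 mm above the bench in the cradle). Its y is the axis it rolls about; x and z turn with it as it rolls. Both flat end faces are free to be gripped. In the crate its axis lies along the crate's y
- cradle: low wooden cradle fixed to the bench, 100 (its x) x 36 (its y) x 22 mm high, narrower than the roller, which lies in it with its axis along the cradle's y. Origin: centre of its underside
- tumbler: steel drinking tumbler with black lid, 78 mm diameter, 148 mm tall; bystander. Origin: centre of its underside
- tape_roll: yellow roll of tape lying flat, 100 mm diameter, 48 mm high; bystander. Origin: centre of its underside
- screwdriver: screwdriver with green handle lying flat; bystander. Origin near its middle
- cleaner: white closed bottle with blue cap, 64 mm diameter, 190 mm tall; bystander. Origin: centre of its underside
- supply: grey power supply unit, 100 x 120 x 70 mm; bystander. Origin: centre of its underside
Things that resemble listed ones, but are neither listed nor needed, are in the scene too. There is more than one size of the roller; the one meant has the size given above.

How it is judged:
On the way, in this order (a step that is already met when the one before it is completed fails the run):
1. the yellow block stands against the crate's low end, seated on the floor between the runners, and is let go (x of stop_block in the frame of crate between -0.068 and -0.053 m and y of stop_block in the frame of crate between -0.01 and 0.01 m and z of stop_block in the frame of crate between -0.006 and 0.006 m and angle between the z axis of stop_block and the z axis of crate, either way round below 0.1 rad and angle between the x axis of stop_block and the x axis of crate, either way round below 0.15 rad and contact force between stop_block and the fingers below 0.1 N), for 0.2 s.
2. the roller lies on the floor against the yellow block, axis across the slope, let go and at rest (x of stop_block in the frame of crate between -0.068 and -0.053 m and y of stop_block in the frame of crate between -0.01 and 0.01 m and z of stop_block in the frame of crate between -0.006 and 0.006 m and angle between the z axis of stop_block and the z axis of crate, either way round below 0.1 rad and angle between the x axis of stop_block and the x axis of crate, either way round below 0.15 rad and x of roller in the frame of crate between -0.012 and 0.006 m and y of roller in the frame of crate between -0.012 and 0.012 m and z of roller in the frame of crate between 0.03 and 0.042 m and angle between the y axis of roller and the y axis of crate, either way round below 0.15 rad and contact force between roller and the fingers below 0.1 N and linear speed of roller below 0.02 m/s), for 0.2 s.
3. the 45 mm block fills the gap at the high end, seated on the floor, and is let go (x of stop_block in the frame of crate between -0.068 and -0.053 m and y of stop_block in the frame of crate between -0.01 and 0.01 m and z of stop_block in the frame of crate between -0.006 and 0.006 m and angle between the z axis of each of stop_block, filler_block and the z axis of crate, either way round below 0.1 rad and angle between the x axis of each of stop_block, filler_block and the x axis of crate, either way round below 0.15 rad and x of roller in the frame of crate between -0.012 and 0.006 m and y of roller in the frame of crate between -0.012 and 0.012 m and z of roller in the frame of crate between 0.03 and 0.042 m and angle between the y axis of roller and the y axis of crate, either way round below 0.15 rad and x of filler_block in the frame of crate between 0.05 and 0.065 m and y of filler_block in the frame of crate between -0.01 and 0.01 m and z of filler_block in the frame of crate between -0.006 and 0.006 m and contact force between filler_block and the fingers below 0.1 N), for 0.2 s.
At the end, for the whole second after the job is handed in: In the crate: yellow block within 9 mm of home at the low end, roller next to it (x -12 to +6 mm), 45 mm block in the high-end gap; each on the floor within 6 mm, centred within 10 mm (roller 12), square within 0.15 rad (blocks upright within 0.1), released and at rest (all of step 3 and linear speed of each of stop_block, roller, filler_block below 0.02 m/s and angular speed of roller below 0.2 rad/s and contact force between each of stop_block, roller and the fingers below 0.1 N); the robot touches nothing.
It fails at once if the roller is dropped (moves faster than 0.6 m/s with no finger touching it) (linear speed of roller above 0.6 m/s and contact force between roller and the fingers below 0.1 N).
It fails at once if another thing on the bench is moved more than 30 mm or tipped over (distance of any of thin_block, tumbler, tape_roll, screwdriver, cleaner, supply from where it was at the start of the episode above 0.03 m or angle between any of thin_block, tumbler, cleaner's own z axis and vertical above 0.5 rad).
It also fails if it takes over 72 s, if anything falls off the work surface, if the arm or the gripper's body presses on something with over 40 N, if the wrist force passes 120 N, or if a joint passes its speed limit or range.

## Robot

A 6-joint arm with a two-finger parallel gripper is mounted at the origin on the work surface. World frame = base frame: x ahead of the robot, y to its left, z up, the work surface at z = 0. Lengths are in m, angles in rad, forces in N, time in s.
With the tool pointing down it reaches from about 0.25 to 0.775 m from the base axis. Payload 4 kg.
Tool frame: the origin (TCP) lies on the centre line of the jaws, within the pads' length; the fingertips stand 8 mm ahead of it and the grasp point (between the pads) lies 11 mm behind it; z points along the fingers, x is the direction in which the jaws open and shut, and the axes are right-handed (so a half turn about z gives the same grasp; the last joint's range is limited). The gripper opens to 94 mm and grips with 3 to 60 N. Pads are 16 mm wide; open, the fingers measure 119 mm over their backs; the gripper's body (75 mm by 177 mm) begins 78 mm behind the grasp point.
Start: joints at [-1.205, 0.087, 1.371, -0, 1.684, -0.103], TCP at [0.248, -0.491, 0.214] pointing down, gripper open.
Joint ranges: [-3.1, 3.1], [-0.76, 2.03], [0.27, 2.55], [-1.08, 4.22], [0.17, 2.65], [-2.57, 2.57]. Speed limits (rad/s): [2.79, 2.79, 3.14, 3.14, 3.14, 3.14].

## Interface

Orientations are given as a unit quaternion [w, x, y, z].
In Python, from plant import arm, optics, workorder, nets gives the robot as it stands.
- The arm moves only by the tool carry_out, never from a script. Its argument "series" is a list of rows, each a list of 7 numbers: the opening, from -1 (shut) to 1 (fully open), then the shift along the tool's x, y, z in cm, then the turn, a rotation vector about the tool's x, y, z in degrees. A call has 1 to 10 rows; each row shifts and turns the commanded pose from where the row before left it, along the tool's axes as they then stand; what a row does not reach is not made up. A row lasts 1/10 s, in which the tool goes at most 50 mm and 8.59 degrees, less where a joint would pass 70% of its speed; a pose out of reach is approached as far as the arm can. A call with a gripper value outside its range is refused whole. The fingers move at their own pace and stop on an object; the grip force is fixed at half the most. Time passes only in rows, so rows that do not move let the fingers close. It gives the time, the measured TCP pose, the force and the opening at its end, in the units of the state.
- arm.state(): the state, without advancing time (a new reading comes with each control period).
- optics.get_image(name): name is "side" or "top"; returns (picture, depth): 420x560x3 uint8, blue, green, red; 420x560 float32, m along the optical axis (not along the pixel's ray), 0 where there is no reading.
- optics.get_calibration(name): a dict with "fx", "fy", "cx", "cy" (pixels), "origin" and "rotation" of the camera in the world. Camera axes: x right, y up, looking along -z (the intrinsics and any distortion apply to the point x, -y, -z); pixel columns grow to the right and rows downward; lengths in m; the calibration is good to about 2 mm. A picture is of the moment at which its call begins. get_calibration takes no time and is no camera call.
- workorder.finish_job(): hands the job in, once; it reports no verdict.
Trained networks look in the newest picture that a camera, given by its name, has taken for a name from the list of things; names that differ only in an ending like _2 or _b are one class to them, and where a whole thing is asked for, a point or a joint stands for the part that bears it (a point fixed in the world has none). Each returns a list of dicts, best first, with "confidence" (0 to 1); they miss things now and then, are a little off and sometimes report something else, mostly with a low value. They report only what shows in the picture. A call takes as long as a camera call. They do not tell look-alikes from the thing itself.
- nets.find_in(query, camera): "position" ([column, row] as shares, 0 to 1, of the picture: columns of its width, rows of its height, amid what is visible of it).
The state is a dict: "time": time; "qpos": joint angles; "joint_vel": joint speeds; "joint_efforts": joint torques, N m; "eef_pos": TCP position; "orientation": TCP orientation; "ft_force": force on the tool from outside, world axes, zero at the start; "wrist_torque": the same for the moment, N m; "width": opening from 0.0 (shut) to 1.0 (fully open).
Only numpy, scipy, OpenCV 4.12 (cv2) and the standard library are available. Lean on these libraries where they do the work, as an engineer would, in place of code of your own. Each camera call takes 0.05 s, during which the arm holds its last target.

## Working session

There is one attempt and no reset: what is moved stays moved. The work goes in short steps, Python scripts to look and compute and a tool call to move; the robot and the scene stay as the last step left them, time stands still between calls to the robot, and variables do not carry over. Pictures are saved under pics/ and viewed, and the job is handed in when it is done.

Besides the shell and the picture viewer there is one more tool, called after "Request:" by a JSON object that holds its "method" and its "body". carry_out: Moves the arm, as the interface text tells. Its arguments: {"type":"object","properties":{"series":{"type":"array"}},"required":["series"]}

```bash
ls; mkdir -p pics; python3 - <<'E'
from plant import arm, optics, workorder, nets
import cv2
print(arm.state())
for n in ("side","top"):
    im,d=optics.get_image(n); cv2.imwrite(f"pics/{n}0.png",im)
    print(n,optics.get_calibration(n))
E
```

```text
pics
{'time': 0.0, 'qpos': array([-1.20509008e+00,  8.79502205e-02,  1.37222529e+00, -2.12585084e-05,
        1.68356655e+00, -1.03088555e-01]), 'joint_vel': array([-0.00049614, -0.00138192,  0.00012183, -0.0011082 ,  0.00081316,
        0.00091802]), 'joint_efforts': array([-7.78232206e-04, -3.40175664e+01, -3.02429652e+01,  7.17055681e-02,
        3.29722592e-02, -1.90703781e-04]), 'eef_pos': array([ 0.2483066 , -0.49018262,  0.21232144]), 'orientation': array([-6.45508276e-04,  8.51999897e-01, -5.23540849e-01, -8.59316734e-04]), 'ft_force': array([-0.71074265, -0.23929717,  0.9603391 ]), 'wrist_torque': array([ 0.09072983, -0.0254811 ,  0.05527873]), 'width': 1.0022708346375273}
side {'fx': 407.53619717505796, 'fy': 407.53619717505796, 'cx': 280.4498387195687, 'cy': 212.07162170886468, 'origin': array([0.55025637, 0.84207835, 0.80978642]), 'rotation': array([-0.00538416, -0.00750094,  0.41116519,  0.91151409])}
top {'fx': 518.5688855679856, 'fy': 518.5688855679856, 'cx': 289.44559743079174, 'cy': 211.56091137553855, 'origin': array([ 0.31740523, -0.00341609,  1.83785921]), 'rotation': array([ 0.7148964 ,  0.04639535, -0.05200616, -0.69574849])}
```

View pics/side0.png

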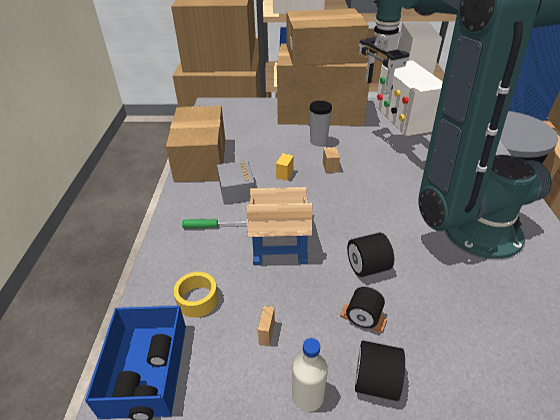

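View pics/top0.png

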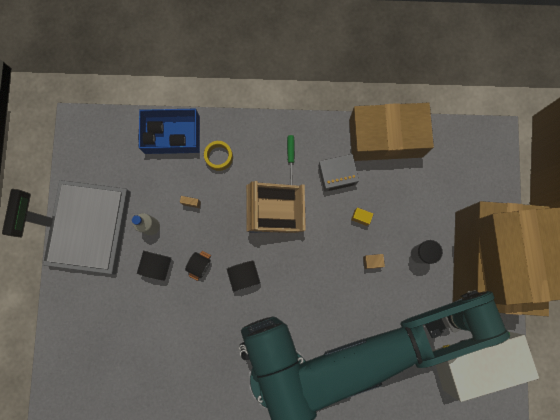

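Side view: yellow block (285,167), wood blocks at (331,160) and (266,325, narrower), roller in cradle (365,308), larger look-alike rollers at (370,255) and (380,370), and the crate at (280,220). Next I'll run the nets and measure.

```bash
cat > h.py <<'E'
import numpy as np, cv2
from scipy.spatial.transform import Rotation as R
from plant import arm, optics, workorder, nets
def quat(q): return R.from_quat([q[1],q[2],q[3],q[0]])
def cloud(name,d):
    c=optics.get_calibration(name); h,w=d.shape
    u,v=np.meshgrid(np.arange(w),np.arange(h))
    p=np.stack([(u-c['cx'])/c['fx']*d,-(v-c['cy'])/c['fy']*d,-d],-1)
    P=quat(c['rotation']).apply(p.reshape(-1,3)).reshape(h,w,3)+c['origin']
    P[d<=0]=np.nan
    return P
def proj(name,X):
    c=optics.get_calibration(name)
    p=quat(c['rotation']).inv().apply(np.atleast_2d(X)-c['origin'])
    return np.stack([c['cx']+c['fx']*p[:,0]/-p[:,2], c['cy']-c['fy']*p[:,1]/-p[:,2]],-1)
def snap(tag):
    out={}
    for n in("side","top"):
        im,d=optics.get_image(n); cv2.imwrite(f"pics/{n}_{tag}.png",im)
        np.savez(f"{n}_{tag}.npz",im=im,d=d,P=cloud(n,d)); out[n]=(im,d)
    return out
E
python3 - <<'E'
from h import *
np.set_printoptions(precision=4,suppress=True)
o=snap("a")
for n in o:
    P=np.load(f"{n}_a.npz")['P']
    for q in ["stop_block","filler_block","thin_block","roller","crate","cradle"]:
        for r in nets.find_in(q,n)[:4]:
            u,v=r['position'][0]*560,r['position'][1]*420
            print(n,q,round(u),round(v),round(r['confidence'],2),P[int(v),int(u)])
P=np.load("top_a.npz")['P']
print("bench",P[330,150],P[180,270],P[250,330],P[180,420])
P=np.load("side_a.npz")['P']
print("bench",P[280,280],P[380,230],P[200,350])
for n in o:
    im,d=o[n]; print(n,(d<=0).mean())
im=o['side'][0]; cv2.imwrite("pics/crop1.png",cv2.resize(im[140:350,220:420],None,fx=2.8,fy=2.8,interpolation=cv2.INTER_CUBIC))
E
```

```text
side stop_block 284 165 0.9 [ 0.5664 -0.2457  0.0561]
side stop_block 311 375 0.29 [0.5092 0.4997 0.1321]
side filler_block 277 214 0.63 [0.5785 0.1155 0.162 ]
side filler_block 329 159 0.59 [ 0.4192 -0.2797  0.0567]
side thin_block 268 325 0.9 [0.5934 0.3547 0.0607]
side roller 363 309 0.97 [0.3908 0.3215 0.0771]
side roller 380 370 0.95 [0.3807 0.4665 0.092 ]
side roller 369 256 0.78 [0.3583 0.1765 0.0862]
side crate 277 213 0.39 [0.5762 0.1094 0.163 ]
side cradle 379 320 0.77 [0.3446 0.3129 0.0201]
top stop_block 363 216 0.74 [ 0.561  -0.2649  0.0657]
top filler_block 373 262 0.6 [ 0.4037 -0.3004  0.0645]
top thin_block 187 198 0.44 [0.6074 0.3418 0.063 ]
top thin_block 291 150 0.42 [ 0.7982 -0.0104  0.0263]
top thin_block 197 262 0.19 [0.3868 0.2958 0.0838]
top roller 241 277 0.69 [0.3404 0.1444 0.1018]
top roller 153 267 0.65 [0.3658 0.4349 0.0999]
top roller 197 263 0.59 [0.3801 0.2916 0.0868]
top crate 277 209 0.76 [0.5767 0.029  0.069 ]
top cradle 204 255 0.61 [0.4145 0.2801 0.0191]
bench [0.1485 0.4558 0.0031] [0.6868 0.0583 0.0072] [ 0.4418 -0.1621 -0.0012] [ 0.7043 -0.4846 -0.003 ]
bench [ 0.5695  0.1818 -0.0029] [ 0.6677  0.4447 -0.0017] [ 0.3581 -0.1311  0.0014]
side 0.003966836734693877
top 0.0038180272108843537
```

View pics/crop1.png

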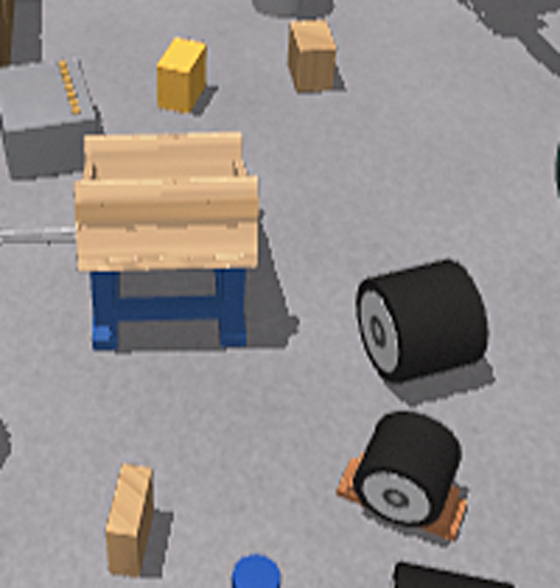

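```bash
cat > fit.py <<'E'
from h import *
from scipy.optimize import least_squares
def sdbox(p,lo,hi):
    c=(np.array(lo)+hi)/2; h=(np.array(hi)-lo)/2
    q=np.abs(p-c)-h
    return np.linalg.norm(np.maximum(q,0),axis=-1)+np.minimum(q.max(-1),0)
CR=[((-.091,-.079,-.009),(.091,.079,0)),((-.091,-.079,-.009),(-.082,.079,.07)),((.082,-.079,-.009),(.091,.079,.07)),
 ((-.091,-.079,-.009),(.091,-.070,.045)),((-.091,.070,-.009),(.091,.079,.045)),((-.082,-.07,0),(.082,-.035,.014)),((-.082,.035,0),(.082,.07,.014))]
def sdcrate(p): return np.min([sdbox(p,np.array(a),np.array(b)) for a,b in CR],0)
def Rcrate(yaw,sl=np.radians(25)):  # crate x level heading yaw, tilted up by sl
    return R.from_euler('z',yaw)*R.from_euler('y',-sl)
def pts(n,tag,c,r,zmin):
    P=np.load(f"{n}_{tag}.npz")['P'].reshape(-1,3); P=P[~np.isnan(P).any(1)]
    return P[(np.hypot(P[:,0]-c[0],P[:,1]-c[1])<r)&(P[:,2]>zmin)]
def fitblock(p,c,dx,dy=.062,dz=.062):
    best=None
    for y0 in np.radians([-90,-60,-30,0,30,60,90]):
        f=lambda s: sdbox(R.from_euler('z',-s[2]).apply(p-[s[0],s[1],s[3]]),np.array([-dx/2,-dy/2,0]),np.array([dx/2,dy/2,dz]))
        r=least_squares(f,[c[0],c[1],y0,0],loss='soft_l1',f_scale=.003)
        if best is None or r.cost<best.cost: best=r
    f=best.fun
    s=best.x; s[2]=(s[2]+np.pi/2)%np.pi-np.pi/2
    return s,best.cost/len(p)*1e6,len(p)
E
python3 - <<'E'
from fit import *
np.set_printoptions(precision=4,suppress=True)
for nm,c,w in[("stop",(.561,-.26),(.04,.025,.045)),("fillc",(.405,-.295),(.045,.025,.04)),("thin",(.607,.345),(.025,.04,.045))]:
    for n in("side","top"):
        p=pts(n,"a",c,.06,.012)
        for dx in w:
            s,k,N=fitblock(p,c,dx); print(nm,n,dx,s[[0,1,3]],np.degrees(s[2]).round(1),"cost",round(k,3),N)
for n in("side","top","both"):
    p=np.vstack([pts(m,"a",(.58,.03),.14,.03) for m in(("side","top") if n=="both" else (n,))])
    p=p[(p[:,0]>.48)&(p[:,0]<.68)]
    best=None
    for y0 in np.radians([90,80,100]):
      for z0 in(.05,.08,.11):
        f=lambda s: sdcrate(Rcrate(s[3]).inv().apply(p-s[:3]))
        r=least_squares(f,[.578,.03,z0,y0],loss='soft_l1',f_scale=.003)
        if best is None or r.cost<best.cost:best=r
    print("crate",n,best.x[:3],np.degrees(best.x[3]),best.cost/len(p)*1e6,len(p))
E
```

```text
stop side 0.04 [ 0.5618 -0.2679 -0.0023] -20.0 cost 1.127 337
stop side 0.025 [ 0.5574 -0.2656 -0.0019] -24.5 cost 3.819 337
stop side 0.045 [ 0.5642 -0.2689 -0.0023] -20.2 cost 1.189 337
stop top 0.04 [ 0.5616 -0.2677  0.001 ] -18.6 cost 4.355 256
stop top 0.025 [ 0.5583 -0.2667  0.0024] -18.3 cost 6.869 256
stop top 0.045 [ 0.5641 -0.2689  0.0009] -19.0 cost 4.355 256
fillc side 0.045 [ 0.406  -0.3093 -0.0026] 7.2 cost 1.316 338
fillc side 0.025 [ 0.4114 -0.3078 -0.0023] 13.9 cost 5.881 338
fillc side 0.04 [ 0.408  -0.309  -0.0025] 7.6 cost 1.348 338
fillc top 0.045 [ 0.4071 -0.3102  0.0015] 6.4 cost 4.736 276
fillc top 0.025 [ 0.4047 -0.31    0.0035] 8.2 cost 7.375 276
fillc top 0.04 [ 0.4053 -0.3103  0.002 ] 6.5 cost 4.569 276
thin side 0.025 [ 0.5969  0.3367 -0.0014] -9.2 cost 0.455 500
thin side 0.04 [ 0.6044  0.3355 -0.0015] -9.3 cost 0.501 500
thin side 0.045 [ 0.6068  0.3351 -0.0015] -9.3 cost 0.501 500
thin top 0.025 [0.5966 0.3355 0.002 ] -10.1 cost 4.536 181
thin top 0.04 [0.604  0.3341 0.0017] -10.1 cost 4.276 181
thin top 0.045 [0.6064 0.3337 0.0017] -10.1 cost 4.27 181
crate side [0.5702 0.0597 0.0698] 92.53145627240322 16.901974395348425 3492
crate top [0.573  0.0463 0.0809] 92.64048508174736 2.7456792249419215 2835
crate both [0.573  0.0474 0.0774] 92.5249328079822 12.58179395383364 6327
```

```bash
python3 - <<'E'
from fit import *
np.set_printoptions(precision=4,suppress=True)
def get(n):
    z=np.load(f"{n}_a.npz"); P=z['P'].reshape(-1,3); im=z['im'].reshape(-1,3).astype(int)
    m=~np.isnan(P).any(1)&(np.abs(P[:,0]-.573)<.11)&(np.abs(P[:,1]-.045)<.14)&(P[:,2]>.03)&(im[:,0]<=im[:,2]+5)
    return P[m]
for n in("side","top","both"):
  p0=np.vstack([get(m) for m in(("side","top") if n=="both" else (n,))])
  for free in(0,1):
    x=np.array([.573,.0465,.08,np.radians(92.6),np.radians(25)])
    for it in range(6):
        q=Rcrate(x[3],x[4]).inv().apply(p0-x[:3])
        p=p0[(np.abs(q[:,0])<.1)&(np.abs(q[:,1])<.088)&(q[:,2]>-.003)&(q[:,2]<.08)]
        f=lambda s: sdcrate(Rcrate(s[3],s[4] if free else np.radians(25)).inv().apply(p-s[:3]))
        r=least_squares(f,x,loss='soft_l1',f_scale=.003); x=r.x if free else np.r_[r.x[:4],np.radians(25)]
    print(n,free,x[:3],np.degrees(x[3:]),r.cost/len(p)*1e6,len(p))
# roller: cylinder fit with z=0.046
def rfit(n):
    z=np.load(f"{n}_a.npz"); P=z['P'].reshape(-1,3)
    c=(.383,.292); m=~np.isnan(P).any(1)&(np.hypot(P[:,0]-c[0],P[:,1]-c[1])<.055)&(P[:,2]>.028); p=P[m]
    best=None
    for y0 in np.radians([-60,-20,20,60]):
        def f(s):
            q=R.from_euler('z',-s[3]).apply(p-s[:3])
            a=np.hypot(q[:,0],q[:,2])-.036; b=np.abs(q[:,1])-.03
            return np.hypot(np.maximum(a,0),np.maximum(b,0))+np.minimum(np.maximum(a,b),0)
        r=least_squares(f,[*c,.046,y0],loss='soft_l1',f_scale=.003)
        if best is None or r.cost<best.cost:best=r
    print("roller",n,best.x[:3],np.degrees(best.x[3]),best.cost/len(p)*1e6,len(p))
rfit("side");rfit("top")
E
python3 - <<'E'
import cv2
im=cv2.imread('pics/top0.png')
cv2.imwrite('pics/crop2.png',cv2.resize(im[160:300,130:410],None,fx=2.8,fy=2.8,interpolation=cv2.INTER_CUBIC))
E
```

```text
side 0 [0.5733 0.0479 0.076 ] [92.5109 25.    ] 1.8772234082636687 2848
side 1 [0.5734 0.0477 0.076 ] [92.479  24.7164] 1.8738220145913218 2863
top 0 [0.573  0.0464 0.0808] [92.6089 25.    ] 2.638887495378049 2468
top 1 [0.573  0.0466 0.081 ] [92.6162 25.4149] 2.628278964110388 2461
both 0 [0.5731 0.0459 0.0806] [92.5428 25.    ] 2.3456557012661854 5190
both 1 [0.5731 0.046  0.0806] [92.5405 25.0682] 2.3466847125526544 5192
roller side [0.3768 0.2969 0.0443] -25.260078626353895 0.4743956339226735 1106
roller top [0.3759 0.2956 0.0473] -26.339991647494397 3.2694199828995636 417
```

View pics/crop2.png

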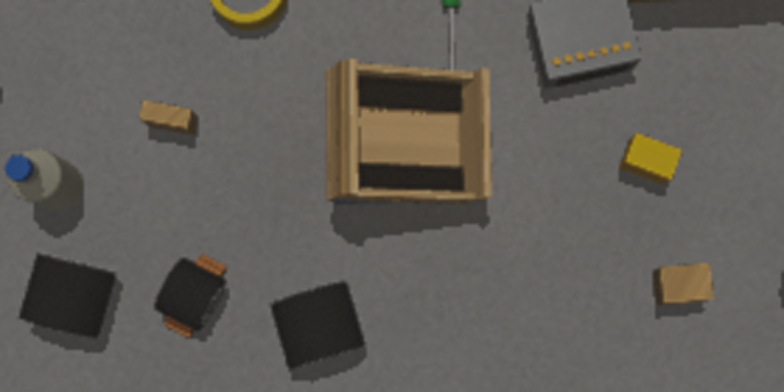

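Yellow block: top view (363,216); it is the only yellow block. Wood blocks: (374,261) is 45 mm wide and (190,202) is 25 mm, so the first is the filler. Rollers: (153,267), (197,263) and (243,277). Only (197,263) sits in the cradle with its top at 82 mm, and the other two tops are at about 100 mm. The enlarged crops show the same. Next is the planner helper.

```bash
cat > plan.py <<'E'
from fit import *
np.set_printoptions(precision=4,suppress=True)
O=np.array([.573,.0465,.0785]); RC=Rcrate(np.radians(92.5))
def down(head):  # tool z down, x heading deg
    h=np.radians(head); x=[np.cos(h),np.sin(h),0]; z=[0,0,-1]
    return R.from_matrix(np.stack([x,np.cross(z,x),z],1))
def cpose(x,y,h):  # TCP in crate; tool z=-crate z, tool x = -crate y (heading ~2.5)
    M=RC.as_matrix(); X=-M[:,1]; Z=-M[:,2]
    return O+RC.apply([x,y,h]), R.from_matrix(np.stack([X,np.cross(Z,X),Z],1))
def rows(p0,r0,p1,r1,vmax=4.5,g=1):
    rv=(r0.inv()*r1).as_rotvec(degrees=True)
    N=max(1,int(np.ceil(np.linalg.norm(rv)/8)),int(np.ceil(np.linalg.norm(p1-p0)*100/vmax)))
    for k in range(N):
        rk=r0*R.from_rotvec(rv*k/N,degrees=True)
        s=rk.inv().apply((p1-p0)/N)*100
        print([g]+[round(float(v),2) for v in s]+[round(float(v),1) for v in rv/N])
    return p1,r1
def cur():
    s=arm.state(); return s['eef_pos'],quat(s['orientation'])
def st():
    s=arm.state(); print("t",round(s['time'],2),"tcp",s['eef_pos'],"q",s['qpos'],"F",s['ft_force'],"w",round(s['width'],3))
    M=quat(s['orientation']).as_matrix(); print("head",np.degrees(np.arctan2(M[1,0],M[0,0])).round(2),"z",M[:,2],"crate",RC.inv().apply(s['eef_pos']-O),"tilt err",(cpose(0,0,0)[1].inv()*quat(s['orientation'])).as_rotvec(degrees=True))
E
python3 - <<'E'
from plan import *
P=np.load("top_a.npz")['P']
for n,(u,v) in dict(tumbler=(430,252),supply=(338,172),cleaner=(143,222)).items(): print(n,P[v,u])
p,r=cur()
# rotation split via intermediate heading to force +133.6
print(1); a=rows(p,r,np.array([.45,-.38,.2]),down(5))
print(2); a=rows(*a,np.array([.562,-.268,.15]),down(70.5))
print(3); a=rows(*a,np.array([.562,-.268,.032]),down(70.5))
E
```

```text
tumbler [ 0.4336 -0.4743  0.1535]
supply [ 0.7096 -0.1798  0.068 ]
cleaner [0.5059 0.4627 0.1543]
1
[1, -0.09, -2.55, 0.15, 0.0, -0.0, -7.6]
[1, 0.25, -2.54, 0.15, 0.0, -0.0, -7.6]
[1, 0.58, -2.49, 0.15, 0.0, -0.0, -7.6]
[1, 0.91, -2.39, 0.15, 0.0, -0.0, -7.6]
[1, 1.21, -2.25, 0.15, 0.0, -0.0, -7.6]
[1, 1.5, -2.07, 0.15, 0.0, -0.0, -7.6]
[1, 1.76, -1.85, 0.15, 0.0, -0.0, -7.6]
[1, 1.99, -1.6, 0.15, 0.0, -0.0, -7.6]
[1, 2.18, -1.33, 0.15, 0.0, -0.0, -7.6]
2
[1, 1.35, -1.13, 0.56, 0.0, 0.0, -7.3]
[1, 1.48, -0.95, 0.56, 0.0, 0.0, -7.3]
[1, 1.59, -0.76, 0.56, 0.0, 0.0, -7.3]
[1, 1.67, -0.55, 0.56, 0.0, 0.0, -7.3]
[1, 1.73, -0.33, 0.56, 0.0, 0.0, -7.3]
[1, 1.76, -0.11, 0.56, 0.0, 0.0, -7.3]
[1, 1.76, 0.11, 0.56, 0.0, 0.0, -7.3]
[1, 1.73, 0.33, 0.56, 0.0, 0.0, -7.3]
[1, 1.67, 0.55, 0.56, 0.0, 0.0, -7.3]
3
[1, 0.0, 0.0, 3.93, 0.0, 0.0, 0.0]
[1, 0.0, 0.0, 3.93, 0.0, 0.0, 0.0]
[1, 0.0, 0.0, 3.93, 0.0, 0.0, 0.0]
```

Request:
{"method": "carry_out", "body": {"series": [[1, -0.1, -2.5, 0, 0, 0, -7.5], [1, 0.3, -2.5, 0, 0, 0, -7.5], [1, 0.6, -2.5, 0, 0, 0, -7.5], [1, 0.9, -2.4, 0, 0, 0, -7.5], [1, 1.2, -2.2, 0, 0, 0, -7.5], [1, 1.5, -2.0, 0, 0, 0, -7.5], [1, 1.8, -1.8, 0, 0, 0, -7.5], [1, 2.0, -1.6, 0, 0, 0, -7.5], [1, 2.2, -1.3, 0, 0, 0, -7.5]]}}

```text
time: 1.7
eef_pos: [0.4509, -0.383, 0.2135]
orientation: [0.0, 0.999, 0.041, 0.0]
ft_force: [0.1, -0.1, 0.0]
width: 0.998
```

Request:
{"method": "carry_out", "body": {"series": [[1, 1.4, -1.1, 0.5, 0, 0, -7.5], [1, 1.5, -1.0, 0.5, 0, 0, -7.5], [1, 1.6, -0.8, 0.5, 0, 0, -7.5], [1, 1.7, -0.5, 0.5, 0, 0, -7.5], [1, 1.7, -0.3, 0.5, 0, 0, -7.5], [1, 1.8, -0.1, 0.5, 0, 0, -7.5], [1, 1.8, 0.1, 0.5, 0, 0, -7.5], [1, 1.7, 0.3, 0.5, 0, 0, -7.0], [1, 1.7, 0.6, 0.5, 0, 0, -6.5], [1, 0, 0, 0, 0, 0, 0]]}}

```text
time: 2.7
eef_pos: [0.5641, -0.2689, 0.1673]
orientation: [-0.001, 0.817, 0.577, -0.0]
ft_force: [0.5, 0.2, -0.5]
width: 1.003
```

```bash
python3 - <<'E'
from plan import *
st(); p,r=cur(); a=rows(p,r,np.array([.562,-.268,.032]),down(70.5))
E
```

```text
t 2.7 tcp [ 0.5641 -0.2689  0.1673] q [-0.5359  0.2676  1.2534  0.0007  1.6225 -1.7663] F [ 0.4505  0.2192 -0.4511] w 1.003
head 70.5 z [-0.0012  0.0015 -1.    ] crate [-0.2477  0.0227  0.2135] tilt err [-21.8618 -14.8284 -66.8613]
[1, -0.0, -0.05, 3.38, -0.0, -0.0, 0.0]
[1, 0.0, -0.05, 3.38, -0.0, -0.0, 0.0]
[1, 0.0, -0.05, 3.38, -0.0, -0.0, 0.0]
[1, 0.0, -0.05, 3.38, -0.0, -0.0, 0.0]
```

Request:
{"method": "carry_out", "body": {"series": [[1, 0, -0.2, 3.5, 0, 0, 0], [1, 0, 0, 3.5, 0, 0, 0], [1, 0, 0, 3.5, 0, 0, 0], [1, 0, 0, 3, 0, 0, 0], [1, 0, 0, 0, 0, 0, 0], [-1, 0, 0, 0, 0, 0, 0], [-1, 0, 0, 0, 0, 0, 0], [-1, 0, 0, 0, 0, 0, 0], [-1, 0, 0, 0, 0, 0, 0], [-1, 0, 0, 0, 0, 0, 0]]}}

```text
time: 3.7
eef_pos: [0.5624, -0.2704, 0.0352]
orientation: [0.001, 0.817, 0.576, 0.001]
ft_force: [-0.4, -0.3, 3.9]
width: 0.659
```

```bash
python3 - <<'E'
from plan import *
st(); o=snap("b"); print(proj("top",[.562,-.268,.06]))
cv2.imwrite("pics/cropb.png",np.hstack([cv2.resize(o['side'][0][100:240,200:360],(640,560)),]))
E
```

```text
t 3.7 tcp [ 0.5624 -0.2704  0.0352] q [-0.5391  0.3418  1.4285  0.0002  1.3683 -1.7671] F [-0.4243 -0.3196  3.9469] w 0.659
head 70.36 z [ 0.0026 -0.0014 -1.    ] crate [-0.3048  0.0244  0.0944] tilt err [-22.1513 -14.7173 -66.7488]
[[362.6418 214.9529]]
```

View pics/cropb.png

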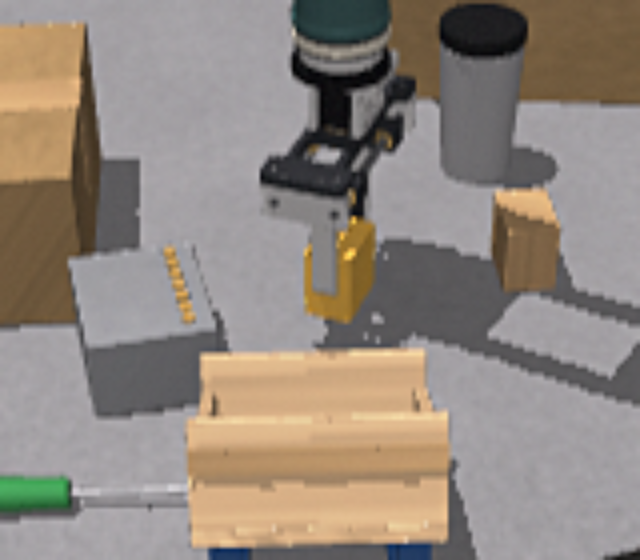

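```bash
python3 - <<'E'
from plan import *
p,r=cur(); p1=p+[0,0,.16]
print(p1); print('lift'); a=rows(p,r,p1,r,g=-1); print('move'); rows(*a,*cpose(-.061,0,.17),g=-1)
E
```

```text
[ 0.5624 -0.2704  0.1952]
lift
[-1, -0.0, 0.01, -4.0, 0.0, 0.0, 0.0]
[-1, -0.0, 0.01, -4.0, 0.0, 0.0, 0.0]
[-1, -0.0, 0.01, -4.0, 0.0, 0.0, 0.0]
[-1, -0.0, 0.01, -4.0, 0.0, 0.0, 0.0]
move
[-1, 2.05, -0.54, -0.13, 2.5, 1.6, 7.4]
[-1, 1.96, -0.8, -0.04, 2.5, 1.6, 7.4]
[-1, 1.84, -1.05, 0.05, 2.5, 1.6, 7.4]
[-1, 1.69, -1.27, 0.15, 2.5, 1.6, 7.4]
[-1, 1.51, -1.47, 0.25, 2.5, 1.6, 7.4]
[-1, 1.29, -1.64, 0.36, 2.5, 1.6, 7.4]
[-1, 1.06, -1.78, 0.47, 2.5, 1.6, 7.4]
[-1, 0.81, -1.87, 0.57, 2.5, 1.6, 7.4]
[-1, 0.54, -1.94, 0.68, 2.5, 1.6, 7.4]
```

Request:
{"method": "carry_out", "body": {"series": [[-1, 0, 0, -4, 0, 0, 0], [-1, 0, 0, -4, 0, 0, 0], [-1, 0, 0, -4, 0, 0, 0], [-1, 0, 0, -4, 0, 0, 0]]}}

```text
time: 4.2
eef_pos: [0.5609, -0.2697, 0.1941]
orientation: [-0.001, 0.817, 0.576, -0.0]
ft_force: [1.1, -0.4, -1.5]
width: 0.66
```

Request:
{"method": "carry_out", "body": {"series": [[-1, 2.0, -0.5, -0.1, 2.5, 1.6, 7.4], [-1, 2.0, -0.8, 0, 2.5, 1.6, 7.4], [-1, 1.8, -1.0, 0, 2.5, 1.6, 7.4], [-1, 1.7, -1.3, 0.2, 2.5, 1.6, 7.4], [-1, 1.5, -1.5, 0.2, 2.5, 1.6, 7.4], [-1, 1.3, -1.6, 0.4, 2.5, 1.6, 7.4], [-1, 1.1, -1.8, 0.5, 2.5, 1.6, 7.4], [-1, 0.8, -1.9, 0.6, 2.5, 1.6, 7.4], [-1, 0.5, -1.9, 0.7, 2.5, 1.6, 7.4], [-1, 0, 0, 0, 0, 0, 0]]}}

```text
time: 5.2
eef_pos: [0.5767, -0.0794, 0.2026]
orientation: [-0.218, 0.976, 0.023, -0.011]
ft_force: [0.2, -0.1, -1.3]
width: 0.659
```

```bash
python3 - <<'E'
from plan import *
st(); o=snap("c"); p,r=cur(); rows(p,r,*cpose(-.061,0,.10),g=-1)
cv2.imwrite("pics/cropc.png",np.hstack([cv2.resize(o['side'][0][120:260,210:350],(560,560))]))
cv2.imwrite("pics/cropc2.png",np.hstack([cv2.resize(o['top'][0][150:260,220:350],None,fx=5,fy=5)]))
E
```

```text
t 5.2 tcp [ 0.5767 -0.0794  0.2026] q [-0.4563  0.2748  1.2394  0.3922  1.8406 -0.4376] F [ 0.1813 -0.1254 -1.3232] w 0.659
head 2.8 z [-0.0313  0.4258 -0.9043] crate [-0.0617  0.0018  0.1657] tilt err [ 0.263  -0.7264  0.014 ]
[-1, 0.11, -0.08, 3.34, -0.1, 0.3, 0.1]
[-1, 0.09, -0.09, 3.34, -0.1, 0.3, 0.1]
```

View pics/cropc.png

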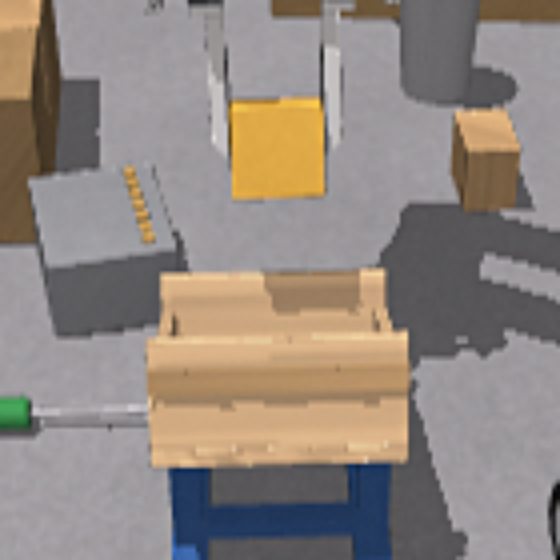

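View pics/cropc2.png

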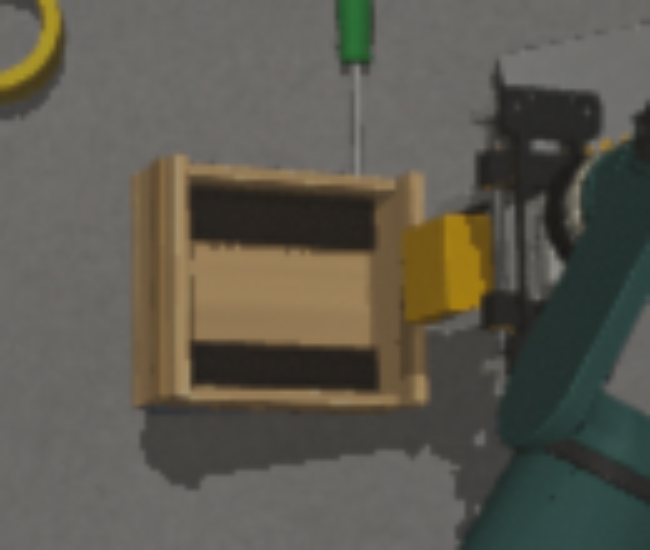

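```bash
cat > held.py <<'E'
from plan import *
def held(tag,mask,dx,dy=.062,dz=.062,rad=.09):
    """fit box held in tool: box frame = tool-aligned (crate axes); print offset of box underside centre rel TCP in crate axes, for each camera"""
    p0,r0=cur(); M=r0.as_matrix(); B=R.from_matrix(np.stack([-M[:,1],-M[:,0],-M[:,2]],1)) # crate-like axes
    c0=p0+B.apply([0,0,-.005])
    for ns in(("side",),("top",),("side","top")):
        L=[]
        for n in ns:
            z=np.load(f"{n}_{tag}.npz"); P=z['P'].reshape(-1,3); im=z['im'].reshape(-1,3).astype(int)
            m=~np.isnan(P).any(1)&(np.linalg.norm(P-c0,axis=1)<rad)&mask(im); L.append(P[m])
        p=np.vstack(L)
        if len(p)<20: print(ns,"few",len(p)); continue
        def f(s): return sdbox((B*R.from_rotvec(s[3:])).inv().apply(p-p0)-s[:3],np.array([-dx/2,-dy/2,0]),np.array([dx/2,dy/2,dz]))
        r=least_squares(lambda s:np.r_[f(s),s[3:]*.05],[0,0,-.035,0,0,0],loss='soft_l1',f_scale=.003)
        print(ns,len(p),"off",r.x[:3],"rot deg",np.degrees(r.x[3:]),"cost",r.cost/len(p)*1e6,"crate pos",RC.inv().apply(p0+(B).apply(R.from_rotvec(r.x[3:]).apply(r.x[:3]))-O))
yellow=lambda im:(im[:,2]>100)&(im[:,0]<.4*im[:,2])&(im[:,1]>.55*im[:,2])
E
python3 - <<'E'
from held import *
held("c",yellow,.04)
E
```

```text
('side',) 554 off [ 0.0009  0.0002 -0.0393] rot deg [-0.3532 -0.5602 -0.6479] cost 1.3854256093389516 crate pos [-0.0614  0.0018  0.1275]
('top',) 315 off [ 0.0011  0.005  -0.0354] rot deg [ 0.1598 -1.3304  0.3864] cost 2.7040740088275688 crate pos [-0.0609  0.0068  0.1315]
('side', 'top') 869 off [ 0.0009  0.0008 -0.0364] rot deg [ 1.906  -1.213  -0.4396] cost 2.0552212960623892 crate pos [-0.0611  0.0038  0.1306]
```

```bash
python3 - <<'E'
from plan import *
p,r=cur(); a=rows(p,r,*cpose(-.057,0,.10),g=-1); print(); rows(*a,*cpose(-.057,0,.044),g=-1)
E
```

```text
[-1, 0.11, -0.28, 3.34, -0.1, 0.3, 0.1]
[-1, 0.09, -0.29, 3.34, -0.1, 0.3, 0.1]

[-1, -0.0, -0.0, 2.8, 0.0, 0.0, 0.0]
[-1, -0.0, -0.0, 2.8, 0.0, 0.0, 0.0]
```

Request:
{"method": "carry_out", "body": {"series": [[-1, 0.1, -0.3, 3.3, -0.1, 0.3, 0], [-1, 0.1, -0.2, 3.3, -0.1, 0.3, 0], [-1, 0, 0, 0, 0, 0, 0], [-1, 0, 0, 2, 0, 0, 0], [-1, 0, 0, 2, 0, 0, 0], [-1, 0, 0, 1, 0, 0, 0], [-1, 0, 0, 0, 0, 0, 0]]}}

```text
time: 6.0
eef_pos: [0.5764, -0.0269, 0.1003]
orientation: [-0.216, 0.976, 0.021, -0.005]
ft_force: [-0.2, 0.6, -0.8]
width: 0.659
```

```bash
python3 - <<'E'
from plan import *
st()
s=arm.state(); print("F crate",RC.inv().apply(s['ft_force']))
E
```

```text
t 6.0 tcp [ 0.5764 -0.0269  0.1003] q [-0.3793  0.2836  1.4342  0.3953  1.611  -0.4447] F [-0.2128  0.5699 -0.7862] w 0.659
head 2.53 z [-0.0199  0.4221 -0.9063] crate [-0.0574 -0.0002  0.0508] tilt err [-0.0004 -0.0818  0.0034]
F crate [ 0.1922  0.1877 -0.9571]
```

Request:
{"method": "carry_out", "body": {"series": [[-1, 0, 0, 0.6, 0, 0, 0], [-1, 0, 0, 0.6, 0, 0, 0], [-1, 0, 0, 0, 0, 0, 0]]}}

```text
time: 6.3
eef_pos: [0.5764, -0.0216, 0.0897]
orientation: [-0.216, 0.976, 0.021, -0.005]
ft_force: [-0.1, -1.1, -1.4]
width: 0.659
```

```bash
cat > f.py <<'E'
from plan import *
st(); s=arm.state(); print("F crate",RC.inv().apply(s['ft_force']))
E
python3 f.py
```

```text
t 6.3 tcp [ 0.5764 -0.0216  0.0897] q [-0.3715  0.2878  1.4511  0.397   1.5874 -0.4454] F [-0.052  -1.1191 -1.3691] w 0.659
head 2.49 z [-0.0186  0.4221 -0.9064] crate [-0.0571 -0.0004  0.039 ] tilt err [-0.0062 -0.0095  0.0196]
F crate [-1.5898  0.1008 -0.7692]
```

Now slide toward the low wall (tool +y) in small steps.

Request:
{"method": "carry_out", "body": {"series": [[-1, 0, 0.2, 0.1, 0, 0, 0], [-1, 0, 0.2, 0, 0, 0, 0], [-1, 0, 0.1, 0, 0, 0, 0], [-1, 0, 0, 0, 0, 0, 0]]}}

```text
time: 6.7
eef_pos: [0.5768, -0.026, 0.087]
orientation: [-0.216, 0.976, 0.021, -0.004]
ft_force: [0.8, -0.6, -1.4]
width: 0.659
```

```bash
python3 f.py
```

```text
t 6.7 tcp [ 0.5768 -0.026   0.087 ] q [-0.3781  0.2927  1.4504  0.396   1.5851 -0.4528] F [ 0.7571 -0.602  -1.4276] w 0.659
head 2.46 z [-0.0178  0.422  -0.9064] crate [-0.0622 -0.0006  0.0384] tilt err [-0.014   0.0375  0.0292]
F crate [-1.1784 -0.7301 -1.0257]
```

Request:
{"method": "carry_out", "body": {"series": [[-1, 0, 0, 0.2, 0, 0, 0], [-1, 0, 0, 0.2, 0, 0, 0], [-1, 0, 0, 0, 0, 0, 0]]}}

```text
time: 7.0
eef_pos: [0.5769, -0.0244, 0.0841]
orientation: [-0.216, 0.976, 0.021, -0.004]
ft_force: [-1.8, -2.0, 2.3]
width: 0.658
```

```bash
python3 f.py
```

```text
t 7.0 tcp [ 0.5769 -0.0244  0.0841] q [-0.3754  0.2938  1.4549  0.396   1.5783 -0.4532] F [-1.798  -1.9736  2.3422] w 0.658
head 2.48 z [-0.0174  0.4215 -0.9067] crate [-0.062  -0.0008  0.0351] tilt err [-0.0511  0.0596 -0.0059]
F crate [-0.7261  1.8824  2.9229]
```

Request:
{"method": "carry_out", "body": {"series": [[-1, 0, 0, 0.1, 0, 0, 0], [-1, 0, 0.1, 0, 0, 0, 0], [-1, 0, 0, 0, 0, 0, 0]]}}

```text
time: 7.3
eef_pos: [0.5769, -0.0245, 0.084]
orientation: [-0.217, 0.976, 0.021, -0.004]
ft_force: [-1.6, -1.5, 7.6]
width: 0.653
```

```bash
python3 f.py
```

```text
t 7.3 tcp [ 0.5769 -0.0245  0.084 ] q [-0.3761  0.2943  1.4549  0.3972  1.5786 -0.4545] F [-1.6128 -1.5352  7.5681] w 0.653
head 2.5 z [-0.0172  0.4227 -0.9061] crate [-0.0621 -0.0008  0.0351] tilt err [ 0.0286  0.0718 -0.0342]
F crate [1.8721 1.6783 7.4774]
```

Seated on the floor and near the wall. Release and retreat.

Request:
{"method": "carry_out", "body": {"series": [[0.6, 0, 0, 0, 0, 0, 0], [0.6, 0, 0, 0, 0, 0, 0], [0.6, 0, 0, 0, 0, 0, 0], [0.6, 0, 0, -1, 0, 0, 0], [0.6, 0, 0, -3, 0, 0, 0], [0.6, 0, 0, -4, 0, 0, 0], [0.6, 0, 0, -4, 0, 0, 0], [0.6, 0, 0, -2, 0, 0, 0], [0.6, 0, 0, 0, 0, 0, 0]]}}

```text
time: 8.2
eef_pos: [0.5809, -0.0855, 0.2131]
orientation: [-0.215, 0.976, 0.021, -0.001]
ft_force: [0.3, 0.1, 0.3]
width: 0.802
```

```bash
cat > boxfit.py <<'E'
from held import *
def incrate(tag,mask,c,dx,dz=.062,rad=.07):
    for ns in(("side",),("top",)):
        n=ns[0]; z=np.load(f"{n}_{tag}.npz"); P=z['P'].reshape(-1,3); im=z['im'].reshape(-1,3).astype(int)
        q=RC.inv().apply(P-O); cc=np.array([c[0],c[1],.031])
        m=~np.isnan(P).any(1)&(np.linalg.norm(q-cc,axis=1)<rad)&mask(im); q=q[m]
        if len(q)<15: print(n,"few",len(q)); continue
        f=lambda s:np.r_[sdbox(R.from_rotvec(s[3:]).inv().apply(q-s[:3]),np.array([-dx/2,-.031,0]),np.array([dx/2,.031,dz])),s[3:]*.05]
        r=least_squares(f,[c[0],c[1],0,0,0,0],loss='soft_l1',f_scale=.003)
        print(n,len(q),"crate",r.x[:3],"rot",np.degrees(r.x[3:]),"cost",r.cost/len(q)*1e6)
E
python3 - <<'E'
from boxfit import *
st(); o=snap("d"); incrate("d",yellow,(-.062,0),.04)
cv2.imwrite("pics/cropd.png",cv2.resize(o['top'][0][150:260,220:350],None,fx=5,fy=5))
E
```

```text
t 8.2 tcp [ 0.5809 -0.0855  0.2131] q [-0.4638  0.2686  1.224   0.394   1.8415 -0.4375] F [0.3415 0.0754 0.2618] w 0.802
head 2.39 z [-0.0107  0.419  -0.9079] crate [-0.063  -0.0021  0.1779] tilt err [-0.2235  0.4331 -0.0784]
side 253 crate [-0.0636  0.0009 -0.0029] rot [-0.0263  1.894  -0.4699] cost 1.0522290994063797
top 317 crate [-0.0613  0.0008  0.    ] rot [0.4714 0.2037 0.4733] cost 3.0544579222702732
```

View pics/cropd.png

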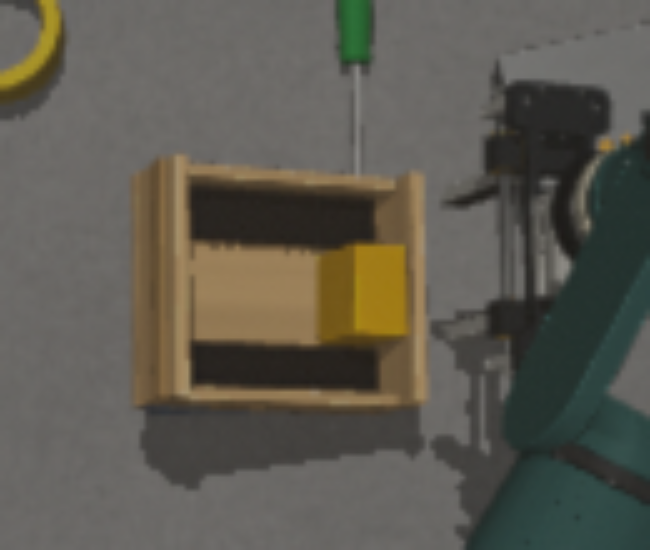

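View pics/side_d.png

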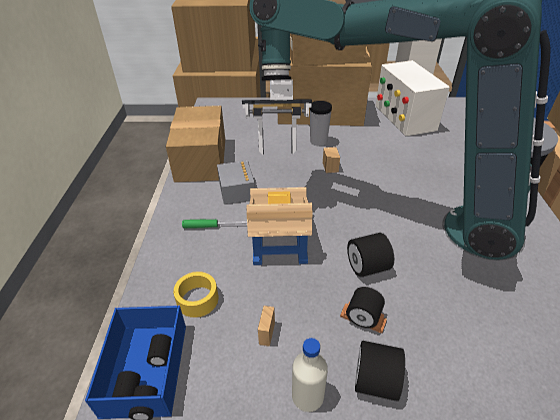

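```bash
python3 - <<'E'
from plan import *
p,r=cur(); a=rows(p,r,np.array([.45,.15,.26]),down(40),g=1,vmax=4); print(); a=rows(*a,np.array([.3764,.2963,.16]),down(64.2)); 
E
```

```text
[1, -1.7, -3.4, 0.78, -3.4, -1.2, -5.3]
[1, -1.36, -3.59, 0.6, -3.4, -1.2, -5.3]
[1, -1.02, -3.73, 0.4, -3.4, -1.2, -5.3]
[1, -0.66, -3.82, 0.19, -3.4, -1.2, -5.3]
[1, -0.31, -3.87, -0.03, -3.4, -1.2, -5.3]
[1, 0.05, -3.88, -0.26, -3.4, -1.2, -5.3]
[1, 0.4, -3.83, -0.49, -3.4, -1.2, -5.3]

[1, 0.75, -3.19, 2.0, 0.0, 0.0, -4.8]
[1, 1.02, -3.11, 2.0, 0.0, 0.0, -4.8]
[1, 1.28, -3.02, 2.0, 0.0, 0.0, -4.8]
[1, 1.53, -2.9, 2.0, 0.0, 0.0, -4.8]
[1, 1.77, -2.76, 2.0, 0.0, 0.0, -4.8]
```

Request:
{"method": "carry_out", "body": {"series": [[0.6, 0, 0, -3, 0, 0, 0], [1, -1.7, -3.4, 0.8, -3.4, -1.2, -5.3], [1, -1.4, -3.6, 0.6, -3.4, -1.2, -5.3], [1, -1.0, -3.7, 0.4, -3.4, -1.2, -5.3], [1, -0.7, -3.8, 0.2, -3.4, -1.2, -5.3], [1, -0.3, -3.9, 0, -3.4, -1.2, -5.3], [1, 0, -3.9, -0.3, -3.4, -1.2, -5.3], [1, 0.4, -3.8, -0.5, -3.4, -1.2, -5.3], [1, 0, 0, 0, 0, 0, 0]]}}

```text
time: 9.2
eef_pos: [0.446, 0.1426, 0.2878]
orientation: [-0.003, 0.937, 0.35, -0.001]
ft_force: [0.1, 0.1, 0.2]
width: 0.999
```

```bash
python3 - <<'E'
from plan import *
st();p,r=cur(); a=rows(p,r,np.array([.3764,.2963,.16]),down(64.2)); 
E
```

```text
t 9.2 tcp [0.446  0.1426 0.2878] q [ 0.1843 -0.0958  1.4071  0.0058  1.8343 -0.5295] F [0.1083 0.1494 0.1733] w 0.999
head 40.98 z [-0.0049  0.0048 -1.    ] crate [0.1805 0.1227 0.1468] tilt err [-23.6828  -8.553  -37.8148]
[1, 0.97, -3.22, 2.58, -0.1, -0.0, -4.6]
[1, 1.22, -3.13, 2.57, -0.1, -0.0, -4.6]
[1, 1.47, -3.02, 2.57, -0.1, -0.0, -4.6]
[1, 1.71, -2.9, 2.56, -0.1, -0.0, -4.6]
[1, 1.94, -2.75, 2.56, -0.1, -0.0, -4.6]
```

Request:
{"method": "carry_out", "body": {"series": [[1, 1.0, -3.2, 2.5, 0, 0, -4.6], [1, 1.2, -3.1, 2.5, -0.1, 0, -4.6], [1, 1.5, -3.0, 2.5, -0.1, 0, -4.6], [1, 1.7, -2.9, 2.5, -0.1, 0, -4.6], [1, 1.9, -2.8, 2.5, -0.1, 0, -4.6], [1, 0, 0, 0, 0, 0, 0]]}}

```text
time: 9.8
eef_pos: [0.3773, 0.2913, 0.1567]
orientation: [-0.0, 0.85, 0.526, -0.006]
ft_force: [0.6, -1.2, -1.0]
width: 0.998
```

```bash
python3 - <<'E'
from plan import *
st();p,r=cur(); a=rows(p,r,np.array([.3764,.2963,.041]),down(64.2)); 
E
```

```text
t 9.8 tcp [0.3773 0.2913 0.1567] q [ 0.5381 -0.0496  1.6225  0.0004  1.5805 -0.5705] F [ 0.5943 -1.1735 -1.0099] w 0.998
head 63.53 z [-0.0102 -0.0057 -0.9999] crate [ 0.2625  0.1848 -0.0361] tilt err [-22.5264 -13.9943 -59.8587]
[1, 0.17, -0.08, 3.86, -0.1, 0.2, -0.2]
[1, 0.16, -0.08, 3.86, -0.1, 0.2, -0.2]
[1, 0.15, -0.09, 3.86, -0.1, 0.2, -0.2]
```

Request:
{"method": "carry_out", "body": {"series": [[1, 0.2, -0.1, 3.0, -0.1, 0.2, -0.2], [1, 0.2, -0.1, 3.0, -0.1, 0.2, -0.2], [1, 0.1, 0, 3.0, -0.1, 0.2, -0.2], [1, 0, 0, 2.5, 0, 0, 0], [1, 0, 0, 0, 0, 0, 0]]}}

```text
time: 10.3
eef_pos: [0.3804, 0.2934, 0.0436]
orientation: [0.0, 0.849, 0.528, 0.001]
ft_force: [-0.7, -0.6, -0.3]
width: 0.995
```

```bash
python3 - <<'E'
from plan import *
st();p,r=cur(); print(r.inv().apply(np.array([.3764,.2963,.041])-p)*100)
o=snap("e"); cv2.imwrite("pics/crope.png",cv2.resize(o['side'][0][230:370,300:440],None,fx=4,fy=4))
E
```

```text
t 10.3 tcp [0.3804 0.2934 0.0436] q [ 0.5393  0.0316  1.7759 -0.0005  1.3322 -0.5727] F [-0.6947 -0.6155 -0.2577] w 0.995
head 63.72 z [ 0.0018  0.0005 -1.    ] crate [ 0.2164  0.1817 -0.1394] tilt err [-22.5925 -13.2423 -60.2317]
[ 0.0839 -0.4836  0.2611]
```

View pics/crope.png

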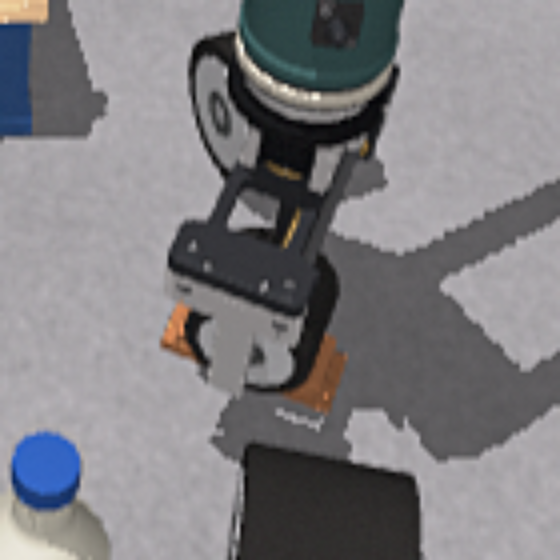

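Request:
{"method": "carry_out", "body": {"series": [[1, 0.1, -0.5, 0.2, 0, 0, 0.5], [1, 0, 0, 0, 0, 0, 0], [-1, 0, 0, 0, 0, 0, 0], [-1, 0, 0, 0, 0, 0, 0], [-1, 0, 0, 0, 0, 0, 0], [-1, 0, 0, 0, 0, 0, 0], [-1, 0, 0, 0, 0, 0, 0]]}}

```text
time: 11.1
eef_pos: [0.3783, 0.2982, 0.0464]
orientation: [0.001, 0.851, 0.525, 0.004]
ft_force: [-2.5, -4.6, 3.5]
width: 0.638
```

```bash
python3 f.py
```

```text
t 11.1 tcp [0.3783 0.2982 0.0464] q [ 0.551   0.0267  1.7751 -0.0019  1.331  -0.554 ] F [-2.5053 -4.6055  3.5101] w 0.638
head 63.34 z [ 0.0085  0.003  -1.    ] crate [ 0.222   0.1835 -0.139 ] tilt err [-22.717  -12.7474 -59.9521]
F crate [-2.5875  2.7038  5.0796]
```

```bash
python3 - <<'E'
from plan import *
p,r=cur(); a=(p+[0,0,.24],r); rows(*a,*cpose(-.002,0,.17),g=-1,vmax=4); 
E
```

```text
[-1, -2.02, 3.22, 0.55, 2.3, 1.3, 6.0]
[-1, -1.68, 3.44, 0.38, 2.3, 1.3, 6.0]
[-1, -1.32, 3.61, 0.21, 2.3, 1.3, 6.0]
[-1, -0.94, 3.73, 0.04, 2.3, 1.3, 6.0]
[-1, -0.54, 3.81, -0.13, 2.3, 1.3, 6.0]
[-1, -0.14, 3.83, -0.29, 2.3, 1.3, 6.0]
[-1, 0.27, 3.81, -0.44, 2.3, 1.3, 6.0]
[-1, 0.68, 3.74, -0.58, 2.3, 1.3, 6.0]
[-1, 1.08, 3.62, -0.71, 2.3, 1.3, 6.0]
[-1, 1.46, 3.46, -0.82, 2.3, 1.3, 6.0]
```

Request:
{"method": "carry_out", "body": {"series": [[-1, 0, 0, -2, 0, 0, 0], [-1, 0, 0, -3, 0, 0, 0], [-1, 0, 0, -4, 0, 0, 0], [-1, 0, 0, -4, 0, 0, 0], [-1, 0, 0, -4, 0, 0, 0], [-1, 0, 0, -4, 0, 0, 0], [-1, 0, 0, -3, 0, 0, 0], [-1, 0, 0, 0, 0, 0, 0]]}}

```text
time: 11.9
eef_pos: [0.3783, 0.2992, 0.2908]
orientation: [-0.0, 0.851, 0.525, 0.011]
ft_force: [0.2, 0.8, -2.5]
width: 0.635
```

```bash
python3 f.py;  python3 - <<'E'
from plan import *
p,r=cur(); rows(p,r,*cpose(-.002,0,.17),g=-1,vmax=4); 
E
```

```text
t 11.9 tcp [0.3783 0.2992 0.2908] q [ 0.5515 -0.0831  1.3898  0.0002  1.8131 -0.5539] F [ 0.1848  0.8421 -2.5237] w 0.635
head 63.35 z [ 0.0185  0.0116 -0.9998] crate [0.3262 0.1835 0.0821] tilt err [-22.6078 -11.974  -60.1181]
F crate [-0.3114 -0.2214 -2.6394]
[-1, -2.04, 3.23, 0.59, 2.3, 1.2, 6.0]
[-1, -1.7, 3.44, 0.42, 2.3, 1.2, 6.0]
[-1, -1.34, 3.62, 0.25, 2.3, 1.2, 6.0]
[-1, -0.95, 3.74, 0.08, 2.3, 1.2, 6.0]
[-1, -0.56, 3.82, -0.09, 2.3, 1.2, 6.0]
[-1, -0.15, 3.85, -0.25, 2.3, 1.2, 6.0]
[-1, 0.26, 3.83, -0.4, 2.3, 1.2, 6.0]
[-1, 0.67, 3.77, -0.54, 2.3, 1.2, 6.0]
[-1, 1.07, 3.65, -0.67, 2.3, 1.2, 6.0]
[-1, 1.46, 3.49, -0.78, 2.3, 1.2, 6.0]
```

Request:
{"method": "carry_out", "body": {"series": [[-1, -2.0, 3.2, 0.5, 2.3, 1.2, 6.0], [-1, -1.7, 3.4, 0.4, 2.3, 1.2, 6.0], [-1, -1.3, 3.6, 0.2, 2.3, 1.2, 6.0], [-1, -1.0, 3.7, 0, 2.3, 1.2, 6.0], [-1, -0.6, 3.8, -0.1, 2.3, 1.2, 6.0], [-1, -0.1, 3.8, -0.3, 2.3, 1.2, 6.0], [-1, 0.3, 3.8, -0.4, 2.3, 1.2, 6.0], [-1, 0.7, 3.8, -0.5, 2.3, 1.2, 6.0], [-1, 1.1, 3.6, -0.7, 2.3, 1.2, 6.0], [-1, 1.5, 3.5, -0.8, 2.3, 1.2, 6.0]]}}

```text
time: 12.9
eef_pos: [0.5741, -0.0278, 0.226]
orientation: [-0.218, 0.976, 0.018, -0.012]
ft_force: [0.2, -0.2, -2.8]
width: 0.639
```

Request:
{"method": "carry_out", "body": {"series": [[-1, 0, 0, 0, 0, 0, 0], [-1, 0, 0, 0, 0, 0, 0]]}}

```text
time: 13.1
eef_pos: [0.5735, -0.0273, 0.2258]
orientation: [-0.218, 0.976, 0.019, -0.013]
ft_force: [-0.2, 0.9, -3.4]
width: 0.638
```

```bash
python3 f.py;  python3 - <<'E'
from held import *
p,r=cur(); rows(p,r,*cpose(-.002,0,.10),g=-1,vmax=4); 
o=snap("f"); cv2.imwrite("pics/cropf.png",cv2.resize(o['side'][0][100:250,200:360],None,fx=4,fy=4))
cv2.imwrite("pics/cropf2.png",cv2.resize(o['top'][0][150:260,220:350],None,fx=5,fy=5))
p0,r0=cur()
for n in("side","top"):
    z=np.load(f"{n}_f.npz"); P=z['P'].reshape(-1,3); im=z['im'].reshape(-1,3).astype(int)
    q=RC.inv().apply(P-O); c=RC.inv().apply(p0-O)
    m=~np.isnan(P).any(1)&(np.abs(q[:,1]-c[1])<.028)&(np.hypot(q[:,0]-c[0],q[:,2]-c[2])<.05)&(im.max(1)<75); q=q[m]
    if len(q)<15: print(n,len(q)); continue
    for k in range(2):
        r=least_squares(lambda s:np.hypot(q[:,0]-s[0],q[:,2]-s[1])-.036,[c[0],c[2]],loss='soft_l1',f_scale=.002)
    print(n,len(q),"roller x,z crate",r.x,"tcp",c,"cost",r.cost/len(q)*1e6)
E
```

```text
t 13.1 tcp [ 0.5735 -0.0273  0.2258] q [-0.3801  0.2255  1.2535  0.4078  1.8451 -0.3442] F [-0.2375  0.9499 -3.3914] w 0.638
head 2.49 z [-0.0336  0.4246 -0.9048] crate [-0.0046  0.0028  0.1646] tilt err [ 0.1899 -0.8623  0.4183]
F crate [-0.5637  0.1958 -3.4791]
[-1, 0.19, -0.12, 3.23, -0.1, 0.4, -0.2]
[-1, 0.16, -0.13, 3.23, -0.1, 0.4, -0.2]
side 625 roller x,z crate [-0.0059  0.1615] tcp [-0.002   0.0026  0.1663] cost 0.8470132172599202
top 341 roller x,z crate [-0.0038  0.1649] tcp [-0.002   0.0026  0.1663] cost 2.689187046824077
```

View pics/cropf.png

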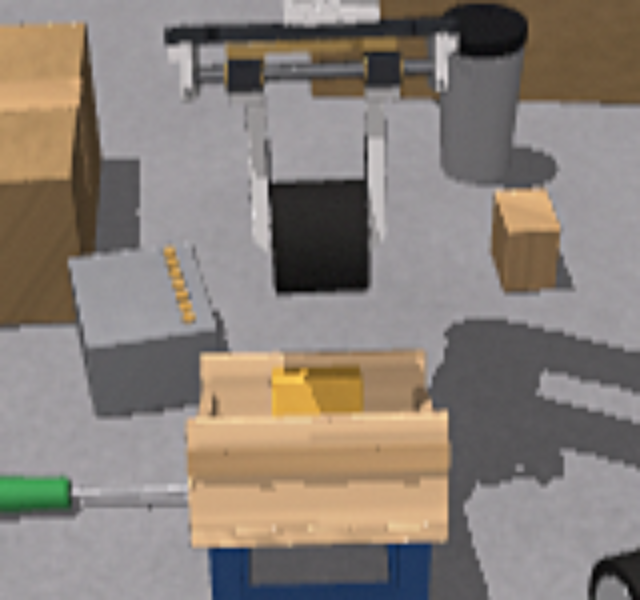

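View pics/cropf2.png

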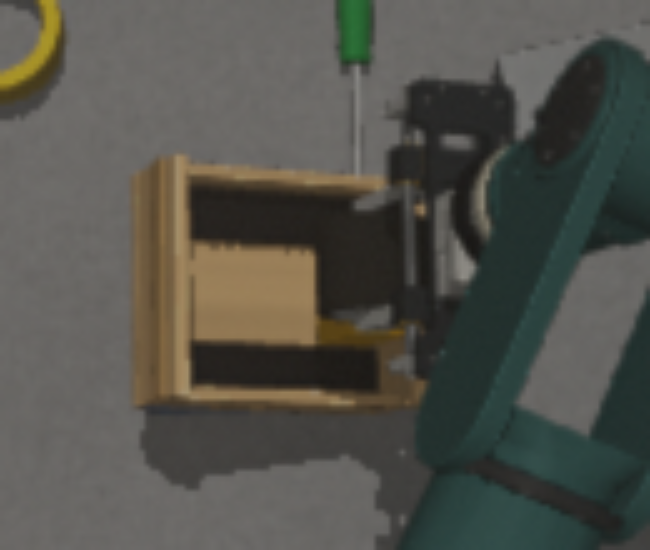

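```bash
python3 - <<'E'
from plan import *
p,r=cur(); rows(p,r,*cpose(.002,0,.11),g=-1,vmax=3); 
E
```

```text
[-1, 0.16, -0.19, 2.81, -0.1, 0.4, -0.1]
[-1, 0.15, -0.2, 2.81, -0.1, 0.4, -0.1]
```

Request:
{"method": "carry_out", "body": {"series": [[-1, 0.2, -0.2, 2.8, -0.1, 0.4, -0.1], [-1, 0.1, -0.2, 2.8, -0.1, 0.4, -0.1], [-1, 0, 0, 0, 0, 0, 0], [-1, 0, 0, 2, 0, 0, 0], [-1, 0, 0, 2, 0, 0, 0], [-1, 0, 0, 1, 0, 0, 0], [-1, 0, 0, 0, 0, 0, 0]]}}

```text
time: 13.9
eef_pos: [0.5741, 0.0229, 0.1349]
orientation: [-0.215, 0.976, 0.022, -0.004]
ft_force: [0.5, 0.5, -3.9]
width: 0.638
```

```bash
python3 f.py
```

```text
t 13.9 tcp [0.5741 0.0229 0.1349] q [-0.3015  0.2264  1.4327  0.4082  1.6315 -0.3522] F [ 0.5382  0.4573 -3.8545] w 0.638
head 2.56 z [-0.0172  0.4203 -0.9072] crate [ 0.0025 -0.      0.0611] tilt err [-0.1245  0.0679 -0.0948]
F crate [-1.2362 -0.5577 -3.6765]
```

Request:
{"method": "carry_out", "body": {"series": [[-1, 0, 0, 1, 0, 0, 0], [-1, 0, 0, 0.7, 0, 0, 0], [-1, 0, 0, 0.3, 0, 0, 0], [-1, 0, 0, 0, 0, 0, 0]]}}

```text
time: 14.3
eef_pos: [0.5744, 0.0305, 0.1169]
orientation: [-0.215, 0.976, 0.021, -0.003]
ft_force: [0.1, -0.2, -4.8]
width: 0.636
```

```bash
python3 f.py
```

```text
t 14.3 tcp [0.5744 0.0305 0.1169] q [-0.2892  0.2347  1.4597  0.4098  1.5928 -0.3541] F [ 0.0734 -0.1682 -4.8019] w 0.636
head 2.47 z [-0.0156  0.4202 -0.9073] crate [ 0.0017 -0.0007  0.0416] tilt err [-0.1323  0.1546 -0.0363]
F crate [-2.1845 -0.066  -4.2796]
```

Request:
{"method": "carry_out", "body": {"series": [[-1, 0, 0, 0.2, 0, 0, 0], [-1, 0, 0, 0.2, 0, 0, 0], [-1, 0, 0, 0, 0, 0, 0]]}}

```text
time: 14.6
eef_pos: [0.5745, 0.0321, 0.1136]
orientation: [-0.215, 0.976, 0.021, -0.003]
ft_force: [0.2, 0.6, -2.8]
width: 0.639
```

```bash
python3 f.py
```

```text
t 14.6 tcp [0.5745 0.0321 0.1136] q [-0.2866  0.2363  1.4646  0.4102  1.5851 -0.3544] F [ 0.1618  0.632  -2.7602] w 0.639
head 2.46 z [-0.0149  0.4201 -0.9074] crate [ 0.0017 -0.0009  0.0379] tilt err [-0.1441  0.1945 -0.0448]
F crate [-0.6006 -0.1892 -2.7654]
```

Now creep toward the block (+y tool) and down.

Request:
{"method": "carry_out", "body": {"series": [[-1, 0, 0.2, 0, 0, 0, 0], [-1, 0, 0.2, 0.1, 0, 0, 0], [-1, 0, 0, 0, 0, 0, 0]]}}

```text
time: 14.9
eef_pos: [0.5746, 0.0285, 0.1108]
orientation: [-0.215, 0.976, 0.021, -0.003]
ft_force: [0.3, 0.7, -3.6]
width: 0.639
```

```bash
python3 f.py
```

```text
t 14.9 tcp [0.5746 0.0285 0.1108] q [-0.2923  0.2399  1.4658  0.4092  1.5828 -0.3611] F [ 0.3326  0.7278 -3.5621] w 0.639
head 2.44 z [-0.015   0.4199 -0.9074] crate [-0.0027 -0.0008  0.0369] tilt err [-0.1538  0.1924 -0.0212]
F crate [-0.8596 -0.3641 -3.5295]
```

Request:
{"method": "carry_out", "body": {"series": [[-1, 0, 0.1, 0.1, 0, 0, 0], [-1, 0, 0.1, 0.1, 0, 0, 0], [-1, 0, 0, 0, 0, 0, 0]]}}

```text
time: 15.2
eef_pos: [0.5749, 0.0282, 0.1102]
orientation: [-0.216, 0.976, 0.022, -0.002]
ft_force: [-2.4, -0.9, 4.7]
width: 0.639
```

```bash
python3 f.py
```

```text
t 15.2 tcp [0.5749 0.0282 0.1102] q [-0.2935  0.2407  1.4665  0.4105  1.5814 -0.3645] F [-2.4207 -0.888   4.671 ] w 0.639
head 2.5 z [-0.0139  0.421  -0.9069] crate [-0.0033 -0.0011  0.0365] tilt err [-0.0863  0.2588 -0.119 ]
F crate [1.2657 2.4571 4.5637]
```

Request:
{"method": "carry_out", "body": {"series": [[-1, 0, 0.2, 0, 0, 0, 0], [-1, 0, 0, 0, 0, 0, 0]]}}

```text
time: 15.4
eef_pos: [0.5756, 0.0267, 0.1095]
orientation: [-0.216, 0.976, 0.022, -0.002]
ft_force: [-2.8, 0.3, 7.2]
width: 0.638
```

```bash
python3 f.py
```

```text
t 15.4 tcp [0.5756 0.0267 0.1095] q [-0.2962  0.2423  1.4661  0.4113  1.5803 -0.3677] F [-2.8367  0.2836  7.2492] w 0.638
head 2.48 z [-0.0126  0.4218 -0.9066] crate [-0.0049 -0.0017  0.0365] tilt err [-0.0439  0.3354 -0.1354]
F crate [3.4325 2.8216 6.398 ]
```

Contact with both floor and block (Fx +3.4, Fz +6.4 N). Release and retreat straight out.

Request:
{"method": "carry_out", "body": {"series": [[0.6, 0, 0, 0, 0, 0, 0], [0.6, 0, 0, 0, 0, 0, 0], [0.6, 0, 0, 0, 0, 0, 0], [0.6, 0, 0, -1, 0, 0, 0], [0.6, 0, 0, -3, 0, 0, 0], [0.6, 0, 0, -4, 0, 0, 0], [0.6, 0, 0, -4, 0, 0, 0], [0.6, 0, 0, -4, 0, 0, 0], [0.6, 0, 0, 0, 0, 0, 0]]}}

```text
time: 16.3
eef_pos: [0.5796, -0.0439, 0.2597]
orientation: [-0.213, 0.977, 0.021, 0.003]
ft_force: [-0.4, -0.5, 0.9]
width: 0.8
```

```bash
python3 f.py; cat > rollin.py <<'E'
from boxfit import *
def roll(tag):
  for n in("side","top"):
    z=np.load(f"{n}_{tag}.npz"); P=z['P'].reshape(-1,3); im=z['im'].reshape(-1,3).astype(int)
    q=RC.inv().apply(P-O)
    m=~np.isnan(P).any(1)&(np.abs(q[:,1])<.034)&(np.hypot(q[:,0]+.005,q[:,2]-.036)<.05)&(q[:,2]>.018)&(im.max(1)<75); q=q[m]
    if len(q)<15: print(n,len(q)); continue
    r=least_squares(lambda s:np.hypot(q[:,0]-s[0],q[:,2]-s[1])-.036,[-.005,.036],loss='soft_l1',f_scale=.002)
    print(n,len(q),"roller x,z",r.x,"y range",np.percentile(q[:,1],[1,99]),"cost",r.cost/len(q)*1e6)
E
python3 - <<'E'
from rollin import *
o=snap("g"); roll("g"); incrate("g",yellow,(-.062,0),.04)
cv2.imwrite("pics/cropg.png",cv2.resize(o['side'][0][100:250,200:360],None,fx=4,fy=4))
cv2.imwrite("pics/cropg2.png",cv2.resize(o['top'][0][150:260,220:350],None,fx=5,fy=5))
E
```

```text
t 16.3 tcp [ 0.5796 -0.0439  0.2597] q [-0.4034  0.2194  1.191   0.4124  1.8852 -0.3488] F [-0.3777 -0.4885  0.9494] w 0.8
head 2.33 z [-0.0031  0.4158 -0.9095] crate [-0.0055 -0.0026  0.2025] tilt err [-0.4478  0.8582 -0.2074]
F crate [-0.0261  0.3986  1.0597]
side 196 roller x,z [-0.0057  0.0327] y range [-0.0279  0.029 ] cost 0.8270088119094402
top 411 roller x,z [-0.0061  0.0355] y range [-0.0287  0.0316] cost 4.878817299783528
side 48 crate [-0.0577  0.0001 -0.0025] rot [-0.0126 -1.5989  1.9724] cost 3.4000579688075727
top 198 crate [-0.0612  0.0029  0.0006] rot [ 2.937  -1.0297 -0.703 ] cost 3.323022558970935
```

View pics/cropg2.png

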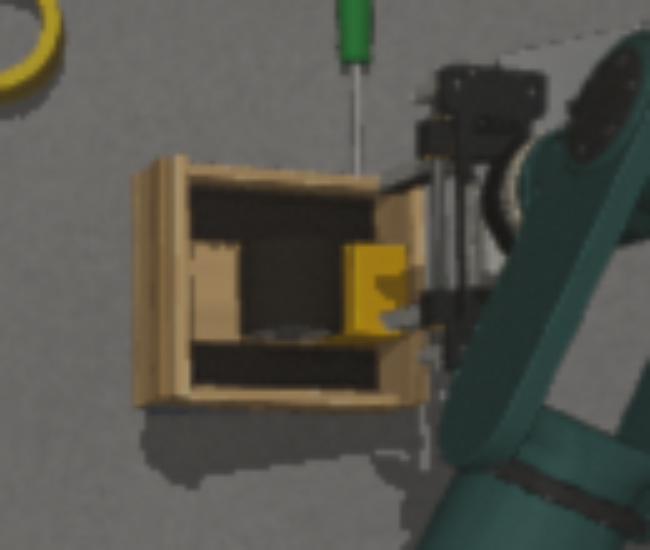

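View pics/cropg.png

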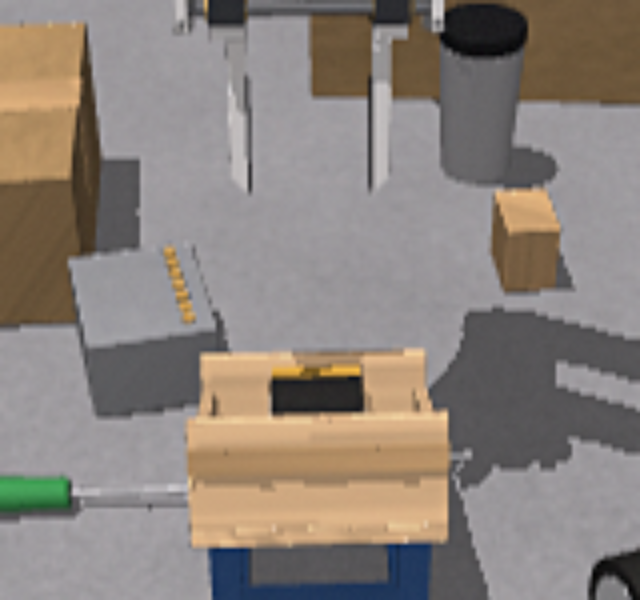

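```bash
python3 - <<'E'
from plan import *
p,r=cur(); rows(p,r,np.array([.4065,-.3097,.18]),down(-83.2),g=1); 
E
```

```text
[1, -1.52, 2.22, -0.36, -1.7, 1.5, 7.0]
[1, -1.23, 2.4, -0.33, -1.7, 1.5, 7.0]
[1, -0.92, 2.54, -0.28, -1.7, 1.5, 7.0]
[1, -0.59, 2.64, -0.23, -1.7, 1.5, 7.0]
[1, -0.26, 2.7, -0.16, -1.7, 1.5, 7.0]
[1, 0.08, 2.72, -0.08, -1.7, 1.5, 7.0]
[1, 0.41, 2.69, 0.01, -1.7, 1.5, 7.0]
[1, 0.73, 2.62, 0.1, -1.7, 1.5, 7.0]
[1, 1.04, 2.5, 0.2, -1.7, 1.5, 7.0]
[1, 1.33, 2.35, 0.3, -1.7, 1.5, 7.0]
[1, 1.6, 2.16, 0.41, -1.7, 1.5, 7.0]
[1, 1.84, 1.94, 0.51, -1.7, 1.5, 7.0]
```

Request:
{"method": "carry_out", "body": {"series": [[1, -1.5, 2.2, -0.4, -1.7, 1.5, 7.0], [1, -1.2, 2.4, -0.3, -1.7, 1.5, 7.0], [1, -0.9, 2.5, -0.3, -1.7, 1.5, 7.0], [1, -0.6, 2.6, -0.2, -1.7, 1.5, 7.0], [1, -0.3, 2.7, -0.2, -1.7, 1.5, 7.0], [1, 0.1, 2.7, -0.1, -1.7, 1.5, 7.0], [1, 0.4, 2.7, 0, -1.7, 1.5, 7.0], [1, 0.7, 2.6, 0.1, -1.7, 1.5, 7.0], [1, 1.0, 2.5, 0.2, -1.7, 1.5, 7.0], [1, 1.3, 2.4, 0.3, -1.7, 1.5, 7.0]]}}

```text
time: 17.4
eef_pos: [0.4333, -0.2625, 0.1903]
orientation: [-0.038, 0.823, -0.567, -0.005]
ft_force: [0.9, -0.2, 0.3]
width: 1.002
```

Request:
{"method": "carry_out", "body": {"series": [[1, 1.6, 2.2, 0.4, -1.7, 1.5, 7.0], [1, 1.8, 1.9, 0.5, -1.7, 1.5, 7.0], [1, 0, 0, 0, 0, 0, 0]]}}

```text
time: 17.7
eef_pos: [0.4044, -0.307, 0.1775]
orientation: [0.002, 0.749, -0.662, -0.005]
ft_force: [-0.3, 0.6, -0.3]
width: 0.999
```

```bash
python3 f.py; python3 - <<'E'
from plan import *
p,r=cur(); rows(p,r,np.array([.4065,-.3097,.033]),down(-83.2),g=1); 
E
```

```text
t 17.7 tcp [ 0.4044 -0.307   0.1775] q [-0.7581  0.0114  1.521  -0.0042  1.6199  0.6894] F [-0.2636  0.5854 -0.2655] w 0.999
head -82.95 z [-0.0107  0.0043 -0.9999] crate [-0.2715  0.1838  0.2359] tilt err [-20.3862  17.9415  84.138 ]
F crate [ 0.4283  0.2378 -0.4926]
[1, 0.09, -0.08, 3.61, 0.1, 0.1, 0.1]
[1, 0.09, -0.07, 3.61, 0.1, 0.1, 0.1]
[1, 0.08, -0.06, 3.61, 0.1, 0.1, 0.1]
[1, 0.08, -0.05, 3.61, 0.1, 0.1, 0.1]
```

Request:
{"method": "carry_out", "body": {"series": [[1, 0.1, -0.1, 3.6, 0.1, 0.1, 0.1], [1, 0.1, -0.1, 3.6, 0.1, 0.1, 0.1], [1, 0.1, -0.1, 3.6, 0.1, 0.1, 0], [1, 0, 0, 3.4, 0.1, 0.1, 0], [1, 0, 0, 0, 0, 0, 0]]}}

```text
time: 18.2
eef_pos: [0.4057, -0.3053, 0.0323]
orientation: [0.0, 0.75, -0.662, -0.005]
ft_force: [-1.2, 0.0, -0.4]
width: 1.0
```

```bash
python3 f.py; python3 - <<'E'
from plan import *
p,r=cur(); print(r.inv().apply(np.array([.4065,-.3097,.033])-p)*100)
E
```

```text
t 18.2 tcp [ 0.4057 -0.3053  0.0323] q [-0.756   0.1111  1.7155 -0.0013  1.3242  0.6912] F [-1.2053  0.0409 -0.4475] w 1.0
head -82.9 z [-0.0076  0.0054 -1.    ] crate [-0.3315  0.1824  0.1036] tilt err [-20.2113  18.0333  84.0622]
F crate [-0.1044  1.2024 -0.4451]
[ 0.4414 -0.0208 -0.073 ]
```

Request:
{"method": "carry_out", "body": {"series": [[1, 0.4, 0, 0, 0, 0, 0.3], [1, 0, 0, 0, 0, 0, 0], [-1, 0, 0, 0, 0, 0, 0], [-1, 0, 0, 0, 0, 0, 0], [-1, 0, 0, 0, 0, 0, 0], [-1, 0, 0, 0, 0, 0, 0], [-1, 0, 0, 0, 0, 0, 0]]}}

```text
time: 18.9
eef_pos: [0.4098, -0.3136, 0.0391]
orientation: [0.001, 0.747, -0.665, 0.002]
ft_force: [-0.5, 1.3, 4.4]
width: 0.658
```

```bash
python3 f.py
```

```text
t 18.9 tcp [ 0.4098 -0.3136  0.0391] q [-0.7622  0.1119  1.6999 -0.0014  1.3255  0.693 ] F [-0.4804  1.2967  4.4079] w 0.658
head -83.36 z [ 0.0022 -0.004  -1.    ] crate [-0.3362  0.1788  0.1133] tilt err [-20.2107  18.9715  84.3326]
F crate [3.056  0.4233 3.4386]
```

Request:
{"method": "carry_out", "body": {"series": [[-1, 0, 0, -2, 0, 0, 0], [-1, 0, 0, -4, 0, 0, 0], [-1, 0, 0, -4, 0, 0, 0], [-1, 0, 0, -4, 0, 0, 0], [-1, 0, 0, -4, 0, 0, 0], [-1, 0, 0, -4, 0, 0, 0], [-1, 0, 0, 0, 0, 0, 0]]}}

```text
time: 19.6
eef_pos: [0.4111, -0.3149, 0.2655]
orientation: [0.002, 0.747, -0.665, 0.009]
ft_force: [0.1, 0.3, -0.9]
width: 0.659
```

```bash
python3 f.py; python3 - <<'E'
from plan import *
p,r=cur(); rows(p,r,*cpose(.052,0,.18),g=-1); 
E
```

```text
t 19.6 tcp [ 0.4111 -0.3149  0.2655] q [-0.7614 -0.0022  1.3614 -0.0027  1.7647  0.693 ] F [ 0.0877  0.2609 -0.9115] w 0.659
head -83.37 z [ 0.0109 -0.0141 -0.9998] crate [-0.2418  0.1775  0.3191] tilt err [-20.338   19.7938  84.1606]
F crate [-0.1525 -0.099  -0.9346]
[-1, -2.6, -1.67, -0.01, 1.7, -1.6, -7.0]
[-1, -2.37, -1.97, 0.12, 1.7, -1.6, -7.0]
[-1, -2.11, -2.24, 0.24, 1.7, -1.6, -7.0]
[-1, -1.81, -2.47, 0.37, 1.7, -1.6, -7.0]
[-1, -1.48, -2.66, 0.49, 1.7, -1.6, -7.0]
[-1, -1.13, -2.81, 0.61, 1.7, -1.6, -7.0]
[-1, -0.76, -2.9, 0.72, 1.7, -1.6, -7.0]
[-1, -0.38, -2.95, 0.83, 1.7, -1.6, -7.0]
[-1, 0.01, -2.95, 0.92, 1.7, -1.6, -7.0]
[-1, 0.39, -2.89, 1.0, 1.7, -1.6, -7.0]
[-1, 0.77, -2.79, 1.07, 1.7, -1.6, -7.0]
[-1, 1.13, -2.64, 1.12, 1.7, -1.6, -7.0]
```

Request:
{"method": "carry_out", "body": {"series": [[-1, -2.6, -1.7, 0, 1.7, -1.6, -7.0], [-1, -2.4, -2.0, 0.1, 1.7, -1.6, -7.0], [-1, -2.1, -2.2, 0.2, 1.7, -1.6, -7.0], [-1, -1.8, -2.5, 0.3, 1.7, -1.6, -7.0], [-1, -1.5, -2.7, 0.5, 1.7, -1.6, -7.0], [-1, -1.1, -2.8, 0.6, 1.7, -1.6, -7.0], [-1, -0.8, -2.9, 0.7, 1.7, -1.6, -7.0], [-1, -0.4, -2.9, 0.8, 1.7, -1.6, -7.0], [-1, 0, -2.9, 0.9, 1.7, -1.6, -7.0], [-1, 0.4, -2.9, 1.0, 1.7, -1.6, -7.0]]}}

```text
time: 20.6
eef_pos: [0.5452, -0.0355, 0.2575]
orientation: [-0.188, 0.977, -0.105, -0.005]
ft_force: [-0.4, 0.3, -1.7]
width: 0.657
```

Request:
{"method": "carry_out", "body": {"series": [[-1, 0.8, -2.8, 1.0, 1.7, -1.6, -7.0], [-1, 1.1, -2.6, 1.1, 1.7, -1.6, -7.0], [-1, 0, 0, 0, 0, 0, 0], [-1, 0, 0, 0, 0, 0, 0]]}}

```text
time: 21.0
eef_pos: [0.5722, 0.0183, 0.2579]
orientation: [-0.218, 0.976, 0.018, -0.007]
ft_force: [-0.5, -1.0, -1.9]
width: 0.659
```

```bash
python3 f.py; python3 - <<'E'
from held import *
p,r=cur(); rows(p,r,*cpose(.056,0,.12),g=-1)
o=snap("h")
wood=lambda im:(im[:,2]>im[:,0]+35)
held("h",wood,.045,rad=.07)
cv2.imwrite("pics/croph.png",cv2.resize(o['side'][0][60:250,200:360],None,fx=3,fy=3))
cv2.imwrite("pics/croph2.png",cv2.resize(o['top'][0][150:260,220:350],None,fx=5,fy=5))
E
```

```text
t 21.0 tcp [0.5722 0.0183 0.2579] q [-0.3121  0.1829  1.2406  0.4281  1.8572 -0.2552] F [-0.4789 -1.0294 -1.8677] w 0.659
head 2.19 z [-0.0218  0.4255 -0.9047] crate [0.0503 0.002  0.1745] tilt err [ 0.2169 -0.1873  0.4322]
F crate [-1.7024  0.5234 -1.2669]
[-1, 0.11, -0.28, 2.72, -0.1, 0.1, -0.2]
[-1, 0.1, -0.28, 2.72, -0.1, 0.1, -0.2]
('side',) 710 off [-0.0012 -0.0007 -0.0432] rot deg [-0.3019  0.0933 -0.3768] cost 1.0158784892221957 crate pos [0.0491 0.0013 0.1328]
('top',) 315 off [-0.0007  0.0001 -0.0393] rot deg [ 1.2678 -0.4214  0.0923] cost 1.9981508319675487 crate pos [0.0499 0.0031 0.1367]
('side', 'top') 1025 off [-0.0012 -0.0005 -0.0405] rot deg [ 0.5431 -0.5214 -0.3114] cost 1.5686164211297728 crate pos [0.0495 0.0021 0.1355]
```

View pics/croph.png

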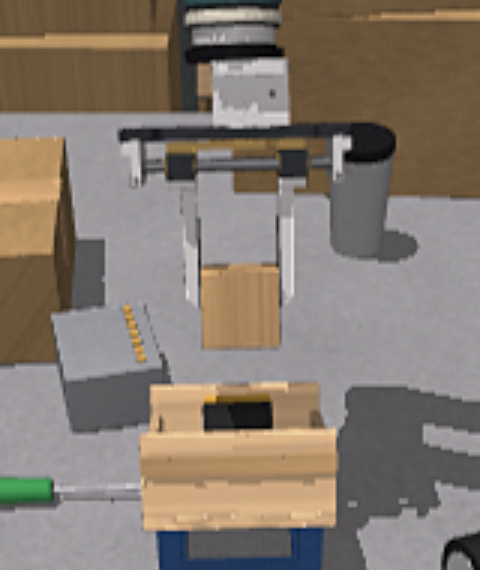

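View pics/croph2.png

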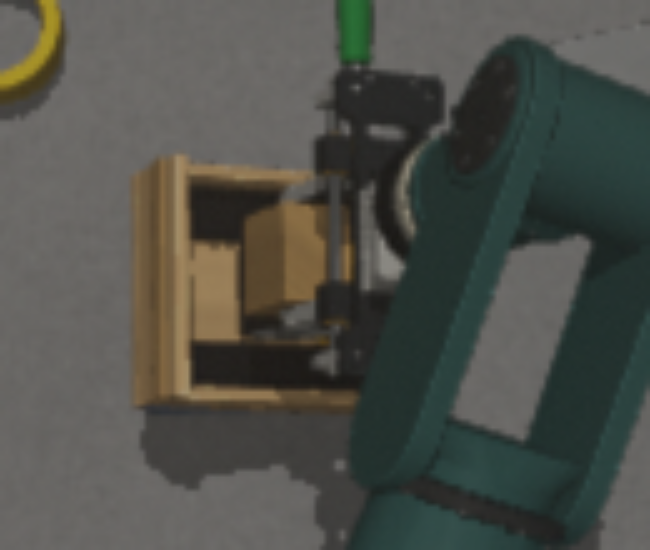

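Request:
{"method": "carry_out", "body": {"series": [[-1, 0.1, -0.3, 2.7, -0.1, 0.1, -0.2], [-1, 0.1, -0.3, 2.7, -0.1, 0.1, -0.2], [-1, 0, 0, 0, 0, 0, 0], [-1, 0, 0, 0, 0, 0, 0]]}}

```text
time: 21.5
eef_pos: [0.5731, 0.046, 0.214]
orientation: [-0.216, 0.976, 0.021, -0.003]
ft_force: [0.2, -0.4, -1.8]
width: 0.658
```

```bash
python3 f.py; python3 - <<'E'
from held import *
p,r=cur(); rows(p,r,*cpose(.057,0,.09),g=-1)
o=snap("i")
wood=lambda im:(im[:,2]>im[:,0]+35)
p0,r0=cur()
cv2.imwrite("pics/cropi2.png",cv2.resize(o['top'][0][150:260,220:350],None,fx=5,fy=5))
E
```

```text
t 21.5 tcp [0.5731 0.046  0.214 ] q [-0.2659  0.1764  1.3335  0.423   1.7521 -0.2572] F [ 0.2192 -0.4162 -1.7854] w 0.658
head 2.44 z [-0.0149  0.4225 -0.9062] crate [ 0.0568 -0.      0.1231] tilt err [ 0.0073  0.2052 -0.0255]
F crate [-1.1401 -0.2008 -1.4384]
[-1, -0.02, -0.02, 3.31, -0.0, -0.2, 0.0]
```

View pics/cropi2.png

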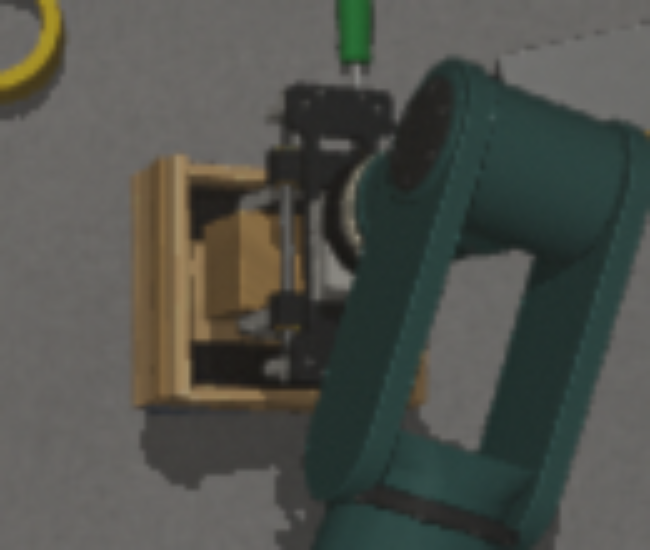

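Looks aligned; descend stepwise with force checks.

Request:
{"method": "carry_out", "body": {"series": [[-1, 0, 0, 1.5, 0, -0.2, 0], [-1, 0, 0, 1.5, 0, 0, 0], [-1, 0, 0, 0, 0, 0, 0], [-1, 0, 0, 0, 0, 0, 0]]}}

```text
time: 22.0
eef_pos: [0.5725, 0.0597, 0.1856]
orientation: [-0.217, 0.976, 0.022, -0.006]
ft_force: [0.0, -0.3, -1.5]
width: 0.659
```

```bash
python3 f.py
```

```text
t 22.0 tcp [0.5725 0.0597 0.1856] q [-0.2428  0.185   1.3803  0.4214  1.6975 -0.2597] F [ 0.0488 -0.2956 -1.465 ] w 0.659
head 2.61 z [-0.0203  0.423  -0.9059] crate [ 0.0573 -0.0001  0.0915] tilt err [ 0.058  -0.1068 -0.0687]
F crate [-0.8887 -0.0359 -1.202 ]
```

Request:
{"method": "carry_out", "body": {"series": [[-1, 0, 0, 0.5, 0, 0, 0], [-1, 0, 0, 0.5, 0, 0, 0], [-1, 0, 0, 0.5, 0, 0, 0], [-1, 0, 0, 0, 0, 0, 0]]}}

```text
time: 22.4
eef_pos: [0.5722, 0.066, 0.1721]
orientation: [-0.217, 0.976, 0.022, -0.005]
ft_force: [0.1, 0.6, -2.4]
width: 0.66
```

```bash
python3 f.py
```

```text
t 22.4 tcp [0.5722 0.066  0.1721] q [-0.2324  0.1883  1.4034  0.4213  1.6687 -0.2611] F [ 0.1157  0.6339 -2.3541] w 0.66
head 2.6 z [-0.0199  0.4229 -0.906 ] crate [ 0.0573 -0.0001  0.0766] tilt err [ 0.0481 -0.0809 -0.0726]
F crate [-0.4255 -0.1432 -2.3991]
```

Request:
{"method": "carry_out", "body": {"series": [[-1, 0, 0, 0.5, 0, 0, 0], [-1, 0, 0, 0.5, 0, 0, 0], [-1, 0, 0, 0.5, 0, 0, 0], [-1, 0, 0, 0, 0, 0, 0]]}}

```text
time: 22.8
eef_pos: [0.5719, 0.0724, 0.1584]
orientation: [-0.217, 0.976, 0.022, -0.005]
ft_force: [-0.7, 0.7, -2.1]
width: 0.657
```

```bash
python3 f.py
```

```text
t 22.8 tcp [0.5719 0.0724 0.1584] q [-0.2219  0.193   1.4256  0.4215  1.6401 -0.2624] F [-0.7344  0.7312 -2.101 ] w 0.657
head 2.6 z [-0.02    0.4229 -0.906 ] crate [ 0.0572 -0.      0.0615] tilt err [ 0.0473 -0.0905 -0.0692]
F crate [-0.1969  0.7018 -2.2264]
```

Request:
{"method": "carry_out", "body": {"series": [[-1, 0, 0, 0.5, 0, 0, 0], [-1, 0, 0, 0.5, 0, 0, 0], [-1, 0, 0, 0.4, 0, 0, 0], [-1, 0, 0, 0, 0, 0, 0]]}}

```text
time: 23.2
eef_pos: [0.5717, 0.0782, 0.1459]
orientation: [-0.217, 0.976, 0.022, -0.005]
ft_force: [-0.0, 0.4, -1.8]
width: 0.659
```

```bash
python3 f.py
```

```text
t 23.2 tcp [0.5717 0.0782 0.1459] q [-0.212   0.198   1.4451  0.422   1.6134 -0.2636] F [-0.0119  0.3727 -1.8084] w 0.659
head 2.6 z [-0.0198  0.4228 -0.906 ] crate [ 0.0573 -0.0001  0.0476] tilt err [ 0.0422 -0.0767 -0.0743]
F crate [-0.4264 -0.0044 -1.7965]
```

Request:
{"method": "carry_out", "body": {"series": [[-1, 0, 0, 0.3, 0, 0, 0], [-1, 0, 0, 0.3, 0, 0, 0], [-1, 0, 0, 0.1, 0, 0, 0], [-1, 0, 0, 0, 0, 0, 0]]}}

```text
time: 23.6
eef_pos: [0.5719, 0.081, 0.1402]
orientation: [-0.217, 0.976, 0.022, -0.005]
ft_force: [0.1, 0.3, -1.3]
width: 0.655
```

```bash
python3 f.py
```

```text
t 23.6 tcp [0.5719 0.081  0.1402] q [-0.2074  0.2004  1.4537  0.4224  1.6003 -0.2642] F [ 0.1182  0.2745 -1.3408] w 0.655
head 2.59 z [-0.0186  0.4227 -0.9061] crate [ 0.0573 -0.0004  0.0413] tilt err [ 0.0288 -0.0109 -0.0895]
F crate [-0.3228 -0.1301 -1.3289]
```

Request:
{"method": "carry_out", "body": {"series": [[-1, 0, 0, 0.1, 0, 0, 0], [-1, 0, 0, 0.1, 0, 0, 0], [-1, 0, 0, 0, 0, 0, 0]]}}

```text
time: 23.9
eef_pos: [0.5721, 0.0817, 0.1387]
orientation: [-0.217, 0.976, 0.022, -0.004]
ft_force: [0.0, 0.1, -1.9]
width: 0.659
```

```bash
python3 f.py
```

```text
t 23.9 tcp [0.5721 0.0817 0.1387] q [-0.2061  0.2011  1.456   0.4225  1.5964 -0.2643] F [ 0.0343  0.1383 -1.9324] w 0.659
head 2.58 z [-0.0181  0.4226 -0.9061] crate [ 0.0574 -0.0006  0.0396] tilt err [ 0.0226  0.0216 -0.0959]
F crate [-0.6928 -0.0403 -1.8091]
```

Request:
{"method": "carry_out", "body": {"series": [[-1, 0, 0, 0.1, 0, 0, 0], [-1, 0, 0, 0.1, 0, 0, 0], [-1, 0, 0, 0, 0, 0, 0]]}}

```text
time: 24.2
eef_pos: [0.5721, 0.0818, 0.1385]
orientation: [-0.216, 0.976, 0.022, -0.004]
ft_force: [-3.7, -4.5, 5.5]
width: 0.656
```

```bash
python3 f.py
```

```text
t 24.2 tcp [0.5721 0.0818 0.1385] q [-0.2056  0.2004  1.4568  0.4217  1.595  -0.2646] F [-3.651  -4.5078  5.4964] w 0.656
head 2.59 z [-0.0171  0.4216 -0.9066] crate [ 0.0573 -0.0007  0.0395] tilt err [-0.0434  0.0737 -0.1359]
F crate [-1.6143  3.8442  6.8174]
```

Floor contact at the expected height (39.5 mm). Release and retreat.

Request:
{"method": "carry_out", "body": {"series": [[0.6, 0, 0, 0, 0, 0, 0], [0.6, 0, 0, 0, 0, 0, 0], [0.6, 0, 0, 0, 0, 0, 0], [0.6, 0, 0, -1, 0, 0, 0], [0.6, 0, 0, -3, 0, 0, 0], [0.6, 0, 0, -4, 0, 0, 0], [0.6, 0, 0, -4, 0, 0, 0], [0.6, 0, 0, -4, 0, 0, 0], [0.6, 0, 3, -2, 0, 0, 0], [0.6, 0, 0, 0, 0, 0, 0]]}}

```text
time: 25.2
eef_pos: [0.5777, -0.0244, 0.2895]
orientation: [-0.215, 0.976, 0.02, -0.002]
ft_force: [0.9, 0.1, -0.2]
width: 0.802
```

Request:
{"method": "carry_out", "body": {"series": [[0.6, 0, 4, -1, 0, 0, 0], [0.6, 0, 4, -1, 0, 0, 0], [0.6, 0, 4, 0, 0, 0, 0], [0.6, 0, 4, 0, 0, 0, 0], [0.6, 0, 0, 0, 0, 0, 0]]}}

```text
time: 25.7
eef_pos: [0.5823, -0.1771, 0.2327]
orientation: [-0.218, 0.976, 0.019, -0.007]
ft_force: [0.5, 1.0, -0.2]
width: 0.795
```

```bash
python3 f.py; python3 - <<'E'
from rollin import *
o=snap("j"); roll("j"); incrate("j",yellow,(-.062,0),.04)
for n in("side","top"):
    P=np.load(f"{n}_j.npz")['P'].reshape(-1,3); q=RC.inv().apply(P-O)
    m=(np.abs(q[:,0]-.056)<.02)&(np.abs(q[:,1])<.036)&(q[:,2]>.05)&(q[:,2]<.08); t=q[m]
    A=np.c_[t[:,:2],np.ones(len(t))]; k=np.linalg.lstsq(A,t[:,2],rcond=None)[0]
    print(n,len(t),"filler top height",np.median(t[:,2]),"tilt deg",np.degrees(k[:2]),"y",np.percentile(t[:,1],[1,99]),"x",np.percentile(t[:,0],[1,99]))
cv2.imwrite("pics/cropj.png",cv2.resize(o['side'][0][130:270,200:360],None,fx=4,fy=4))
cv2.imwrite("pics/cropj2.png",cv2.resize(o['top'][0][150:260,220:350],None,fx=5,fy=5))
E
```

```text
t 25.7 tcp [ 0.5823 -0.1771  0.2327] q [-0.5848  0.3673  1.0616  0.3787  1.9597 -0.5219] F [ 0.4954  0.9925 -0.1966] w 0.795
head 2.28 z [-0.0227  0.4253 -0.9048] crate [-0.1376  0.0004  0.2343] tilt err [ 0.207  -0.239   0.3564]
F crate [ 0.796  -0.5382 -0.5881]
side 150 roller x,z [-0.006  0.033] y range [-0.0279  0.029 ] cost 0.6307118116755503
top 380 roller x,z [-0.0056  0.0352] y range [-0.0291  0.0321] cost 5.6998000796931665
side 45 crate [-0.0564  0.0025 -0.0028] rot [ 0.2544 -0.4668 -0.2858] cost 1.8587611334690366
top 232 crate [-0.0614  0.0025  0.001 ] rot [ 3.1099 -1.0918 -0.2537] cost 4.034708230963919
side 38 filler top height 0.05982294404117565 tilt deg [ 0.5556 -0.1976] y [-0.0268  0.0301] x [0.0364 0.0515]
top 216 filler top height 0.0617795653083123 tilt deg [ 1.2762 -1.8159] y [-0.0278  0.0327] x [0.0366 0.0754]
```

View pics/cropj.png

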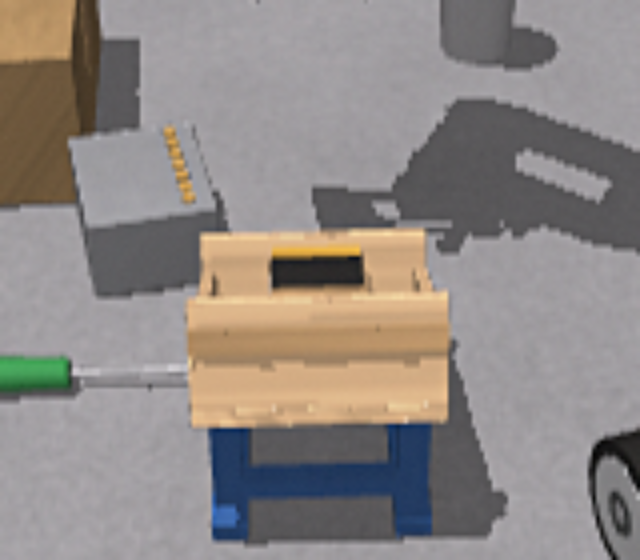

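View pics/cropj2.png

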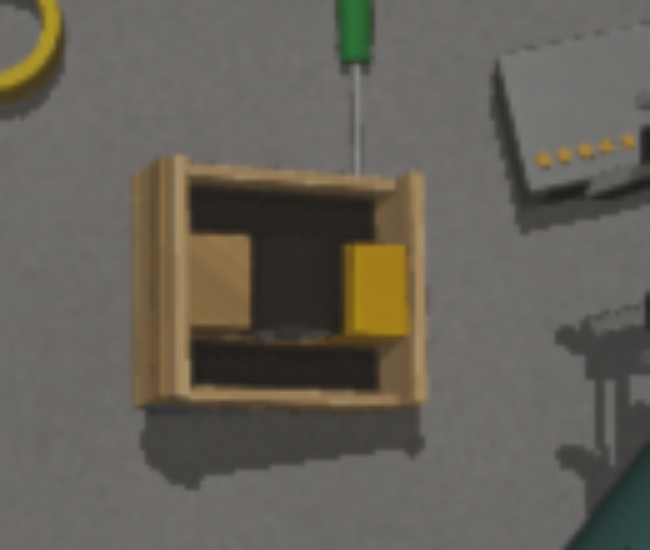

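```bash
python3 - <<'E'
from boxfit import *
P=np.load("top_j.npz")['P'].reshape(-1,3); q=RC.inv().apply(P-O)
for lo in(.02,.0):
    t=q[(q[:,2]>.052)&(q[:,2]<.068)&(np.abs(q[:,1])<.03)&(q[:,0]>lo)&(q[:,0]<.1)]
    print(np.percentile(t[:,0],[0,1,5,50,95,99,100]))
s=arm.state(); print(s['time'],s['eef_pos'])
# filler top edge: expected pixel of low-end top edge for x=.056 / compare
im=cv2.imread("pics/top_j.png")
for x in(.050,.053,.056,.060): print(x,proj("top",O+RC.apply([[x-.0225,0,.062]])),)
v=int(round(proj("top",O+RC.apply([[.034,0,.062]]))[0,1]));print(v,im[v,255:280].tolist())
E
```

```text
[0.0202 0.021  0.0241 0.0585 0.0928 0.0952 0.0988]
[0.0002 0.003  0.0089 0.0514 0.0918 0.0952 0.0988]
25.8 [ 0.5832 -0.1737  0.2365]
0.05 [[271.7296 205.5573]]
0.053 [[270.8952 205.5123]]
0.056 [[270.0596 205.4673]]
0.06 [[268.9434 205.4071]]
205 [[90, 127, 154], [96, 135, 163], [81, 119, 141], [67, 104, 131], [64, 102, 128], [66, 102, 128], [65, 101, 127], [66, 104, 130], [67, 105, 132], [68, 106, 133], [69, 109, 136], [70, 111, 138], [70, 111, 139], [70, 111, 140], [68, 108, 136], [37, 50, 61], [30, 34, 37], [36, 41, 45], [36, 41, 43], [37, 41, 45], [34, 40, 44], [34, 40, 44], [36, 41, 45], [35, 40, 44], [35, 40, 44]]
```

```bash
python3 - <<'E'
from plant import workorder
print(workorder.finish_job())
E
```

```text
the job is handed in; nothing more can be done
None
```

I packed the crate in the order asked: yellow block at the low end, roller laid against it, then the 45 mm block in the high-end gap. I handed the job in at about 26 s. `finish_job()` gives no verdict, so the results below are my own checks. The thin block and the other bench items were not touched.

| Item | Last measured position in the crate | Allowed |
|---|---|---|
| Yellow block (x) | about -61 mm | -68 to -53 mm |
| Roller (x) | about -6 mm | -12 to +6 mm |
| Roller centre height, top / side camera | 35 mm / 33 mm | 30 to 42 mm |
| 45 mm block (x) | about 57 mm | 50 to 65 mm |
| 45 mm block top, above floor | 60 to 62 mm | 62 mm when fully seated |

- **Seating:** I felt floor contact for all three at the heights expected, and the roller was pressed against the block as well as the floor. All three look centred within about 3 mm.
- **Disagreements:** the side camera put the yellow block at -56 mm. That fit had only 45 visible points because the roller hides the block, so I trusted the top camera. The top-camera fit also gave the yellow block about 3° of tilt, which I put down to noise with the roller hiding part of it. The side camera reads heights about 2 to 3 mm low throughout.
- **Not measured:** I got the 45 mm block's position from its top edge in the picture, not from a full fit.
- **Robot:** at hand-in the gripper stood clear of the crate and touched nothing.

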